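Pack the travel tray against its sprung keeper bar

ROBOT

A 6-joint arm with a two-finger parallel gripper is mounted at the origin on a cart in front of the work surface, level with it; the furniture and walls round the work are solid. World frame = base frame: x ahead of the robot, y to its left, z up, the work surface at z = 0. Lengths are in m, angles in rad, forces in N, time in s.
With the tool pointing down it reaches from about 0.4 to 0.825 m from the base axis. Payload 7 kg.
Tool frame: the origin (TCP) lies midway between the tips of the shut fingers; the grasp point (between the pads) lies 19 mm behind it; z points along the fingers, y is the line along which they close (so a half turn about z gives the same grasp; the last joint's range is limited). The gripper opens to 88 mm and grips with 3 to 60 N. Pads are 19 mm wide; open, the fingers measure 130 mm over their backs; the gripper's body (78 mm by 193 mm) begins 47 mm behind the grasp point.
Start: joints at [-0.989, 0.359, 0.012, 0, -1.224, -0.288], TCP at [0.195, -0.646, 0.227] pointing down, gripper open.
Joint ranges: [-3.07, 3.07], [-1.43, 2.12], [-1.02, 1.25], [-3.03, 1.67], [-3.05, -0], [-3.03, 3.03]. Speed limits (rad/s): [2.39, 2.39, 3.01, 3.14, 3.14, 3.14].

INTERFACE

Orientations are given as [roll, pitch, yaw] about the fixed x, y, z axes, in that order (R = Rz(yaw) Ry(pitch) Rx(roll)).
In Python, from station import get_state, grab_frame, calibration, job_done, boxes_of, regions_of, spot_point gives the robot as it stands. The module is installed in compiled form; this text tells all that it offers.
- The arm moves only by the tool arm_command, never from a script. Its argument "commands" is a list of rows, each an object of numbers: "tx", "ty", "tz": the shift along the tool's x, y, z each as a share of 25 cm, from -1 to 1; "twist": the turn about the tool's z as a share of 180 degrees, from -1 to 1. A call has exactly 8 rows; each row is the pose to reach, as a shift and turn from the pose commanded when the call began, along the tool's axes at that moment, turning the shorter way round; what a row does not reach only later rows make up. A row lasts 1/12 s, in which the tool goes at most 41.7 mm and 7.16 degrees, less where a joint would pass 70% of its speed; a pose out of reach is approached as far as the arm can. A call with a number of a shift or a turn outside -1 to 1 is refused whole. A call with a gripper value outside its range is refused whole. "claw" is the opening, from 0 (shut) to 1 (fully open), set as the call begins (left out, the last holds). The fingers move at their own pace and stop on an object; "grip_force" is the grip in N (left out, the last holds). Time passes only in rows, so rows that repeat a pose let the fingers close, or fill a call up. It gives the time, the measured TCP pose, the force, the opening and the grip force at its end, in the units of the state.
- get_state(): the state, without advancing time (a new reading comes with each control period).
- grab_frame(name): name is "scene" or "top"; returns the picture (400x640x3 uint8, red, green, blue); there is no depth.
- calibration(name): a dict with "camera_matrix" (3x3 intrinsics, pixels), "extrinsics" (4x4, takes a point from camera to world coordinates). Camera axes: x right, y down, z forward; pixel columns grow to the right and rows downward; lengths in m; the calibration is good to about 2 mm. A picture is of the moment at which its call begins. calibration takes no time and is no camera call.
- job_done(): hands the job in; it is judged then, once.
Trained networks look in the newest picture that a camera, given by its name, has taken for a name from the list of things; names that differ only in an ending like _2 or _b are one class to them, and where a whole thing is asked for, a point or a joint stands for the part that bears it (a point fixed in the world has none). Each returns a list of dicts, best first, with "score" (0 to 1); they miss things now and then, are a little off and sometimes report something else, mostly with a low value. They report only what shows in the picture. A call takes as long as a camera call. They do not tell look-alikes from the thing itself.
- boxes_of(query, camera): "rect" ([left, top, right, bottom] in pixels, round what is visible of it).
- regions_of(query, camera): "region" (400x640 bool, what is visible of it) and "rect" ([left, top, right, bottom] in pixels, round what is visible of it).
- spot_point(query, camera): "uv" ([column, row] in pixels: a listed point, or the origin of a listed thing).
The state is a dict: "t": time; "q": joint angles; "qd": joint speeds; "joint_efforts": joint torques, N m; "eef_pos": TCP position; "ee_rot": TCP orientation; "force": force on the tool from outside, world axes, zero at the start; "moment": the same for the moment, N m; "width": finger opening in m; "gripper_force": force on a finger pad.
Only numpy, scipy, OpenCV 4.12 (cv2) and the standard library are available. Lean on these libraries where they do the work, as an engineer would, in place of code of your own. Each camera call takes 0.05 s, during which the arm holds its last target. There are 200 camera calls.

TASK

Finish packing the shallow wooden travel tray: the dark soldering block already lies loose in it; add the flat black punch box, the blue ring box and the glass jar, so that all four stand the right way up and flat on the tray's floor at once, between the low fixed end and the orange keeper bar. They fit only when packed close together with the sprung bar pushed back. Leave the loupe, tape roll, flux bottle and blue pliers where they are.

Things in the scene. Friction and masses are not known exactly. Their poses are not given: they have to be found in the camera images.
- tray: open wooden tray fixed to the bench, 119 (its x) x 226 mm (its y); origin under its centre at bench level, z up. Floor and walls 4 and 5 mm thick; inside x -54.5 to 54.5, y -108 to 108 mm. Long walls and the fixed end wall (-y) rise 14 mm above the inner floor, the end wall behind the bar (+y) 34 mm
- tray_floor (a point): middle of the inner floor, 4 mm above the bench, axes as the tray's. What fits along y from the fixed end: soldering block 66 + punch box 58 + ring box 62 = 186 mm, 10 mm more than the bar leaves at rest; the jar (60) goes beside the ring box (46 + 60 of the 109 mm width)
- keeper_bar (a joint): slide of the orange keeper bar along the tray's +y, m: 0 = at rest, where its face is at tray y = +68 mm (176 mm from the fixed end); up to 0.030 when pushed back. A spring drives it back towards the fixed end: 3 N at rest, plus 0.15 N per mm
- keeper_face (a point): middle of the top edge of the keeper bar's face that looks to the fixed end (-y of the tray); axes parallel to the tray's. The bar is 105 mm long across the tray, 10 mm thick, its top 36 mm above the inner floor
- soldering_block: charcoal-grey block, 66 (its x) x 100 (its y) x 24 mm high (a thin ring lies fixed on top, 27 mm), 0.35 kg; origin at the centre of its underside. It starts flat in the tray, loose, its x axis along the tray's y, somewhere between the fixed end and the bar
- punch_box: flat black box, body 58 (its x) x 100 (its y) x 18 mm high, 0.2 kg; origin on its underside, the body reaching from x = -28 to +30 mm; the small latch sticks out 3 mm at -x and gives no contact
- ring_box: blue box with a brass seam, 46 (its x) x 62 (its y) x 46 mm high, about 0.18 kg; origin at the centre of its underside
- jar: round glass jar with a pale metal lid, 60 mm in diameter, 80 mm high, about 0.18 kg; origin at the centre of its underside
- loupe: white ring-shaped loupe, 36 mm across, 10 mm high, bystander; origin at the centre of its underside
- tape_roll: brown roll of tape lying flat, 82 mm across, 18 mm high, bystander; origin at the centre of its underside
- flux_bottle: small yellow and white bottle with a red cap, 43 mm across, 108 mm high, bystander; origin at the centre of its underside
- blue_pliers: pliers with blue handles lying flat, 57 x 153 x 13 mm, bystander; origin at the centre of the underside
Not all that is in view belongs to the job. Leave any purple or turquoise look-alike of the jar alone.

How it is judged:
By the outcome, as a careful person would: the job done as asked, in the order asked, and still so for the second after the job is handed in, with the robot touching nothing.
It also fails if it takes over 72 s, if anything falls off the work surface, if the arm or the gripper's body presses on something with over 40 N, if the wrist force passes 120 N, or if a joint passes its speed limit or range.

## Working session

There is one attempt and no reset: what is moved stays moved. The work goes in short steps, Python scripts to look and compute and a tool call to move; the robot and the scene stay as the last step left them, time stands still between calls to the robot, and variables do not carry over. Pictures are saved under pics/ and viewed, at most 10 in all, crops included, and the job is handed in when it is done.

Besides the shell and the picture viewer there is one more tool, called after ">>>" as a command line: name --argument value ..., lists and objects as JSON in quotes. arm_command: Moves the arm, as the interface text tells. Shift numbers are shares of 25 cm and turn numbers shares of 180 degrees, none past 1 either way. Its arguments: {"type":"object","properties":{"commands":{"type":"array"},"claw":{"type":"number"},"grip_force":{"type":"number"}},"required":["commands"]}

```bash
mkdir -p pics
cat > h.py <<'E'
import numpy as np, cv2
from station import *
def ray(uv,z,cam):
    c=calibration(cam);K=np.array(c["camera_matrix"]);T=np.array(c["extrinsics"])
    d=T[:3,:3]@np.linalg.inv(K)@np.array([uv[0],uv[1],1.]);o=T[:3,3]
    return o+d*(z-o[2])/d[2]
def proj(p,cam):
    c=calibration(cam);K=np.array(c["camera_matrix"]);T=np.linalg.inv(np.array(c["extrinsics"]))
    q=K@(T[:3,:3]@np.array(p)+T[:3,3]);return q[:2]/q[2]
E
python3 - <<'E'
from h import *
np.set_printoptions(precision=3,suppress=True)
a=grab_frame("scene");b=grab_frame("top")
cv2.imwrite("pics/s.png",a[...,::-1]);cv2.imwrite("pics/t.png",b[...,::-1])
for c in("scene","top"): print(c,calibration(c)["extrinsics"])
for n in ["tray","tray_floor","keeper_face","soldering_block","punch_box","ring_box","jar"]:
  for c in("top","scene"):
    f=boxes_of if 0 else spot_point
    print(n,c,[(np.round(d["uv"],1).tolist(),round(d["score"],2)) for d in spot_point(n,c)[:3]], [(np.round(d["rect"]).tolist(),round(d["score"],2)) for d in boxes_of(n,c)[:3]])
print(get_state())
E
```

```text
scene [[-0.581 -0.592  0.558 -0.09 ]
 [-0.814  0.412 -0.41   0.533]
 [ 0.013 -0.692 -0.721  0.838]
 [ 0.     0.     0.     1.   ]]
top [[ 0.005 -0.996  0.088  0.395]
 [-1.    -0.005  0.009  0.108]
 [-0.008 -0.088 -0.996  1.122]
 [ 0.     0.     0.     1.   ]]
tray top [([241.8, 185.8], 0.77)] [([183.0, 150.0, 289.0, 218.0], 0.94)]
tray scene [] [([218.0, 216.0, 304.0, 274.0], 0.81), ([284.0, 297.0, 320.0, 331.0], 0.57)]
tray_floor top [([237.2, 184.5], 0.91), ([243.4, 184.6], 0.49), ([347.8, 191.5], 0.49)] [([183.0, 149.0, 294.0, 221.0], 0.82)]
tray_floor scene [([258.2, 242.8], 0.76)] [([213.0, 217.0, 306.0, 275.0], 0.63), ([358.0, 194.0, 380.0, 219.0], 0.29)]
keeper_face top [([205.2, 175.6], 0.88)] [([197.0, 153.0, 218.0, 198.0], 0.9)]
keeper_face scene [([233.3, 241.3], 0.57)] [([222.0, 229.0, 238.0, 264.0], 0.46)]
soldering_block top [([257.9, 188.4], 0.78), ([379.7, 218.5], 0.72)] [([240.0, 165.0, 281.0, 212.0], 0.65)]
soldering_block scene [] [([258.0, 220.0, 297.0, 256.0], 0.86)]
punch_box top [([407.3, 158.4], 0.69)] [([387.0, 142.0, 428.0, 174.0], 0.96), ([366.0, 202.0, 398
[... 498 characters left out ...]
89.0, 448.0, 215.0], 0.61), ([259.0, 267.0, 287.0, 296.0], 0.58)]
jar scene [([332.2, 243.3], 0.93), ([335.1, 286.2], 0.71), ([390.1, 187.8], 0.61)] [([383.0, 165.0, 404.0, 196.0], 0.79), ([321.0, 218.0, 343.0, 253.0], 0.68), ([323.0, 262.0, 348.0, 300.0], 0.64)]
{'t': 1.5, 'q': array([-0.989,  0.359,  0.012,  0.   , -1.224, -0.288]), 'qd': array([-0.   , -0.   ,  0.001,  0.001, -0.001,  0.001]), 'joint_efforts': array([ -0.001, -58.238,  29.33 ,   7.003,   0.012,  -0.   ]), 'eef_pos': array([ 0.195, -0.646,  0.227]), 'ee_rot': array([ 3.142, -0.   , -2.848]), 'force': array([0.506, 0.184, 0.01 ]), 'moment': array([ 0.007,  0.024, -0.011]), 'gripper_force': 0.0, 'width': 0.08780055070693041}
```

View pics/t.png

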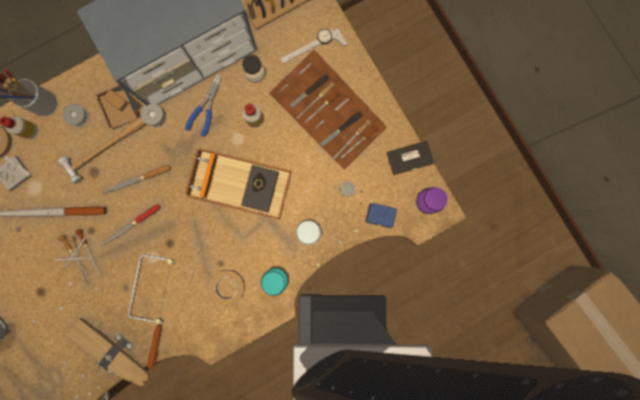

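View pics/s.png

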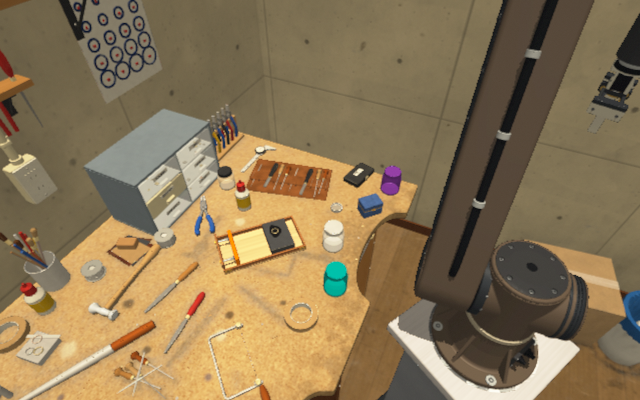

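The top view has three jar candidates: (307,235) with a pale metal lid, (274,282) turquoise, and (431,200) purple. The clear one with the pale lid fits the description. I'll confirm it in a crop and measure the poses.

```bash
cat >> h.py <<'E'
def fit(n,cam,z,near=None):
    R=regions_of(n,cam)
    out=[]
    for d in R[:3]:
        m=d["region"].astype(np.uint8);cs,_=cv2.findContours(m,cv2.RETR_EXTERNAL,cv2.CHAIN_APPROX_NONE)
        c=max(cs,key=len)[:,0,:].astype(float)
        w=np.array([ray(p,z,cam)[:2] for p in c]).astype(np.float32)*1000
        (cx,cy),(a,b),t=cv2.minAreaRect(w)
        out.append((round(d["score"],2),"c",round(cx,1),round(cy,1),"size",round(a,1),round(b,1),"ang",round(t,1),"px",np.round(c.mean(0)).tolist()))
    return out
E
python3 - <<'E'
from h import *
b=grab_frame("top")
cv2.imwrite("pics/c.png",cv2.resize(b[135:305,180:450,::-1],None,fx=2.9,fy=2.9,interpolation=cv2.INTER_CUBIC))
for n,z in [("tray",.018),("keeper_face",.04),("soldering_block",.028),("punch_box",.018),("ring_box",.046),("jar",.08),("tape_roll",.018),("loupe",.01),("flux_bottle",.1),("blue_pliers",.01)]:
  print(n,*fit(n,"top",z),sep="\n  ")
for n,z in [("tray",0),("tray_floor",.004),("keeper_face",.04),("soldering_block",.004),("punch_box",0),("ring_box",0),("jar",0)]:
  for c in("top","scene"): print(n,c,[np.round(1000*ray(d["uv"],z,c)[:2]).tolist() for d in spot_point(n,c)[:2]])
E
```

```text
tray
  (0.67, 'c', 525.1, 293.6, 'size', 235.7, 123.4, 'ang', 76.6, 'px', [238.0, 183.0])
keeper_face
  (0.79, 'c', 541.2, 362.8, 'size', 25.9, 103.9, 'ang', 77.7, 'px', [207.0, 176.0])
soldering_block
  (0.4, 'c', 524.4, 292.7, 'size', 231.9, 119.5, 'ang', 76.6, 'px', [237.0, 183.0])
punch_box
  (0.91, 'c', 587.1, -112.3, 'size', 61.0, 102.8, 'ang', 15.6, 'px', [410.0, 158.0])
  (0.64, 'c', 688.7, 262.0, 'size', 60.8, 42.4, 'ang', 33.8, 'px', [252.0, 115.0])
ring_box
  (0.81, 'c', 451.3, -39.9, 'size', 65.2, 45.7, 'ang', 80.8, 'px', [381.0, 215.0])
jar
  (0.91, 'c', 302.8, 198.2, 'size', 56.2, 60.2, 'ang', 27.3, 'px', [274.0, 281.0])
  (0.79, 'c', 481.6, -145.2, 'size', 57.9, 69.7, 'ang', 26.7, 'px', [431.0, 200.0])
  (0.68, 'c', 409.5, 126.3, 'size', 54.8, 55.0, 'ang', 0.3, 'px', [308.0, 233.0])
tape_roll
  (0.88, 'c', 281.7, 315.9, 'size', 77.5, 81.1, 'ang', 0.4, 'px', [226.0, 288.0])
loupe
  (0.64, 'c', 515.2, 35.7, 'size', 34.8, 36.2, 'ang', 63.5, 'px', [347.0, 188.0])
flux_bottle
  (0.75, 'c', 667.2, 250.0, 'size', 56.5, 39.5, 'ang', 27.0, 'px', [252.0, 115.0])
blue_pliers
tray top [[524.0, 284.0]]
tray scene []
tray_floor top [[519.0, 286.0]]
tray_floor scene [[532.0, 293.0]]
keeper_face top [[536.0, 353.0]]
keeper_face scene [[547.0, 355.0]]
soldering_block top [[518.0, 247.0]]
soldering_block scene []
punch_box top [[587.0, -108.0]]
punch_box scene [[594.0, -105.0]]
ring_box top [[441.0, -44.0]]
ring_box scene [[445.0, -33.0]]
jar top [[401.0, 135.0], [304.0, 200.0]]
jar scene [[415.0, 124.0], [301.0, 200.0]]
```

View pics/c.png

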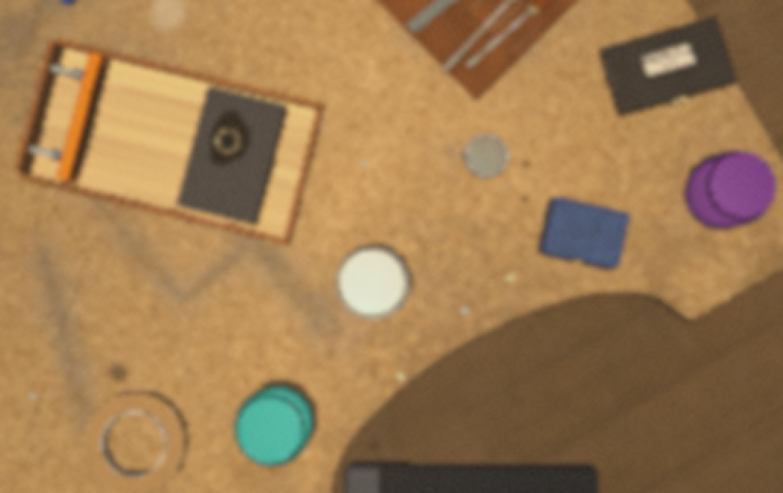

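The crop confirms the jar: clear, pale-lidded, at crop (373,281). The purple and turquoise ones are look-alikes. Next I refine the poses by fitting silhouettes in both cameras.

```bash
cat >> h.py <<'E'
from scipy.optimize import minimize
def boxpts(sx,sy,h,ox=0,z0=0):
    return np.array([[ox+a*sx/2,b*sy/2,z] for a in(-1,1) for b in(-1,1) for z in(z0,z0+h)])
def cyl(d,h): 
    t=np.linspace(0,2*np.pi,40,endpoint=False)
    return np.vstack([np.c_[d/2*np.cos(t),d/2*np.sin(t),0*t+z] for z in(0,h)])
TR=np.vstack([boxpts(119,226,18),boxpts(119,5,38)+[0,110.5,0]])
S=4
def hull(P,x,cam):
    c,s=np.cos(x[2]),np.sin(x[2])
    W=np.c_[x[0]+c*P[:,0]-s*P[:,1],x[1]+s*P[:,0]+c*P[:,1],P[:,2]]/1000
    return cv2.convexHull(np.array([proj(w,cam) for w in W],np.float32))[:,0]
def sil(P,masks,x0):
    def cost(x):
        r=0
        for cam,m in masks.items():
            h=hull(P,x,cam); g=np.zeros((400*S,640*S),np.uint8)
            cv2.fillConvexPoly(g,np.round((h+.5)*S*16).astype(np.int32),1,shift=4)
            r+=1-(g&m).sum()/max(1,(g|m).sum())
        return r
    s0=np.array(x0,float);sim=np.vstack([s0,s0+[6,0,0],s0+[0,6,0],s0+[0,0,.06]])
    o=minimize(cost,s0,method="Nelder-Mead",options=dict(initial_simplex=sim,xatol=.05,fatol=1e-4,maxiter=120))
    return np.round([*o.x[:2],np.degrees(o.x[2]),o.fun],1 if 0 else 2)
def mask(n,cam,x0):
    p=proj(np.r_[np.array(x0[:2])/1000,.02],cam)
    R=[d for d in regions_of(n,cam)]
    R=[d for d in R if np.hypot(*(np.array([(d["rect"][0]+d["rect"][2])/2,(d["rect"][1]+d["rect"][3])/2])-p))<15]
    return cv2.resize(R[0]["region"].astype(np.uint8),None,fx=S,fy=S,interpolation=cv2.INTER_LINEAR) if R else None
def loc(n,P,x0,cams=("top","scene")):
    for c in cams: grab_frame(c)
    ms={c:mask(n,c,x0) for c in cams}; ms={c:m for c,m in ms.items() if m is not None}
    print(n,"both",list(ms),sil(P,ms,x0),*[(c,sil(P,{c:m},x0)) for c,m in ms.items()])
PB=boxpts(58,100,18,1);RB=boxpts(46,62,46);JR=cyl(60,80);SB=boxpts(66,100,24,0,4)
E
python3 - <<'E'
from h import *
r=np.radians
loc("tray",TR,[525,290,r(-13.4)])
loc("punch_box",PB,[587,-110,r(15)])
loc("ring_box",RB,[447,-38,r(-10)])
loc("jar",JR,[410,126,0])
loc("soldering_block",SB,[518,247,r(76.6)])
loc("soldering_block",SB,[518,247,r(76.6)],("scene",))
# colour fits in top
b=grab_frame("top");u=cv2.resize(b,None,fx=S,fy=S,interpolation=cv2.INTER_CUBIC);hsv=cv2.cvtColor(u,cv2.COLOR_RGB2HSV)
def col(name,lo,hi,win,z,):
    m=cv2.inRange(hsv,np.array(lo),np.array(hi));k=np.zeros_like(m);x0,y0,x1,y1=[S*v for v in win];k[y0:y1,x0:x1]=m[y0:y1,x0:x1]
    k=cv2.morphologyEx(k,cv2.MORPH_OPEN,np.ones((9,9)))
    c=max(cv2.findContours(k,0,1)[0],key=cv2.contourArea)[:,0]
    w=np.array([ray((p+.5)/S-.5,z,"top")[:2]*1000 for p in c],np.float32);print(name,[np.round(v,1) for v in cv2.minAreaRect(w)])
col("block",[0,0,0],[180,255,95],(238,160,284,215),.028)
col("bar",[5,190,170],[14,255,255],(195,145,222,205),.04)
col("punch",[0,0,0],[180,255,85],(383,138,436,178),.018)
col("ring",[100,80,0],[130,255,255],(360,195,405,232),.046)
E
```

```text
Traceback (most recent call last):
  File "h.py", line 51, in loc
    print(n,"both",list(ms),sil(P,ms,x0),*[(c,sil(P,{c:m},x0)) for c,m in ms.items()])
                                              ~~~^^^^^^^^^^^^
  File "h.py", line 41, in sil
    o=minimize(cost,s0,method="Nelder-Mead",options=dict(initial_simplex=sim,xatol=.05,fatol=1e-4,maxiter=120))
  File "h.py", line 36, in cost
    h=hull(P,x,cam); g=np.zeros((400*S,640*S),np.uint8)
  File "h.py", line 31, in hull
    return cv2.convexHull(np.array([proj(w,cam) for w in W],np.float32))[:,0]
                                    ~~~~^^^^^^^
  File "h.py", line 8, in proj
    c=calibration(cam);K=np.array(c["camera_matrix"]);T=np.linalg.inv(np.array(c["extrinsics"]))
ValueError: time passes only in moves, steps and waits
```

```bash
python3 - <<'E'
s=open("h.py").read()
s=s.replace("from station import *","from station import *\nimport station\nCAL={c:{k:np.array(v) for k,v in station.calibration(c).items() if k in('camera_matrix','extrinsics')} for c in('top','scene')}\ncalibration=CAL.get",1)
open("h.py","w").write(s)
E
cat > m.py <<'E'
from h import *
r=np.radians
loc("tray",TR,[525,290,r(-13.4)])
loc("punch_box",PB,[587,-110,r(15)])
loc("ring_box",RB,[447,-38,r(-10)])
loc("jar",JR,[410,126,0])
loc("soldering_block",SB,[518,247,r(76.6)])
b=grab_frame("top");u=cv2.resize(b,None,fx=S,fy=S,interpolation=cv2.INTER_CUBIC);hsv=cv2.cvtColor(u,cv2.COLOR_RGB2HSV)
def col(name,lo,hi,win,z,):
    m=cv2.inRange(hsv,np.array(lo),np.array(hi));k=np.zeros_like(m);x0,y0,x1,y1=[S*v for v in win];k[y0:y1,x0:x1]=m[y0:y1,x0:x1]
    k=cv2.morphologyEx(k,cv2.MORPH_OPEN,np.ones((9,9)))
    c=max(cv2.findContours(k,0,1)[0],key=cv2.contourArea)[:,0]
    w=np.array([ray((p+.5)/S-.5,z,"top")[:2]*1000 for p in c],np.float32);print(name,[np.round(v,1) for v in cv2.minAreaRect(w)])
col("block",[0,0,0],[180,255,95],(238,160,284,215),.028)
col("bar",[5,190,170],[14,255,255],(195,145,222,205),.04)
col("punch",[0,0,0],[180,255,85],(383,138,436,178),.018)
col("ring",[100,80,0],[130,255,255],(360,195,405,232),.046)
print(get_state()["t"])
E
time python3 m.py
```

```text
tray both ['top', 'scene'] [524.71 292.33 -13.29   0.59] ('top', array([ 5.2462e+02,  2.9187e+02, -1.3410e+01,  2.7000e-01])) ('scene', array([ 5.2463e+02,  2.9329e+02, -1.1950e+01,  3.1000e-01]))
punch_box both ['top', 'scene'] [ 5.8869e+02 -1.1301e+02  1.6380e+01  1.2000e-01] ('top', array([ 5.8836e+02, -1.1287e+02,  1.5840e+01,  5.0000e-02])) ('scene', array([ 5.8946e+02, -1.1351e+02,  1.7330e+01,  6.0000e-02]))
ring_box both ['top', 'scene'] [ 4.5096e+02 -4.0720e+01 -1.0200e+01  1.9000e-01] ('top', array([ 4.5055e+02, -4.0490e+01, -1.0780e+01,  9.0000e-02])) ('scene', array([ 4.5279e+02, -4.0680e+01, -1.1720e+01,  9.0000e-02]))
jar both ['top', 'scene'] [ 4.1063e+02  1.2669e+02 -2.5000e-01  2.4000e-01] ('top', array([4.1034e+02, 1.2580e+02, 1.4000e+00, 1.1000e-01])) ('scene', array([4.1043e+02, 1.2667e+02, 4.9500e+00, 1.2000e-01]))
soldering_block both ['top', 'scene'] [5.1431e+02 2.4180e+02 7.4070e+01 1.7000e-01] ('top', array([5.1284e+02, 2.4196e+02, 7.6750e+01, 8.0000e-02])) ('scene', array([5.1732e+02, 2.4105e+02, 7.4050e+01, 8.0000e-02]))
block [array([512.6, 238.3]), array([62.1, 93.3]), np.float64(76.1)]Traceback (most recent call last):
  File "m.py", line 15, in <module>
    col("bar",[5,190,170],[14,255,255],(195,145,222,205),.04)
    ~~~^^^^^^^^^^^^^^^^^^^^^^^^^^^^^^^^^^^^^^^^^^^^^^^^^^^^^^
  File "m.py", line 12, in col
    c=max(cv2.findContours(k,0,1)[0],key=cv2.contourArea)[:,0]
      ~~~^^^^^^^^^^^^^^^^^^^^^^^^^^^^^^^^^^^^^^^^^^^^^^^^
ValueError: max() iterable argument is empty

real	0m18.480s
user	0m6.218s
sys	0m2.148s
```

Both cameras agree:
- Tray at (524.6, 292.2) mm, yaw −13.4°.
- Block centred at tray y ≈ −52, so it must slide about 23 mm to the fixed end.

First I go over and push the block home with shut fingers.

```bash
cat > go.py <<'E'
# usage: go.py x y z yaw  (mm,deg) ; or t tx ty z yaw for tray coords
import sys,numpy as np
from station import get_state
a=sys.argv[1:]
s=get_state();p=s["eef_pos"]*1000;Y=s["ee_rot"][2]
def plan(g,yaw,p,Y):
    d=np.array(g)-p;c,n=np.cos(Y),np.sin(Y)
    tw=-(np.degrees(yaw-Y)+180)%360-180
    print("tx %.3f ty %.3f tz %.3f twist %.4f"%((c*d[0]+n*d[1])/250,(n*d[0]-c*d[1])/250,-d[2]/250,tw/180))
print("t",round(s["t"],2),"p",np.round(p,1),"rot",np.round(np.degrees(s["ee_rot"]),2),"F",np.round(s["force"],1),"w",round(s["width"]*1000,1),round(s["gripper_force"],1))
while a:
    tr=a[0]=="t"
    if tr:a=a[1:]
    g=[float(v) for v in a[:4]];a=a[4:]
    th=np.radians(-13.4);x,y=g[:2]
    if tr: g[0],g[1]=524.6+np.cos(th)*x-np.sin(th)*y,292.2+np.sin(th)*x+np.cos(th)*y
    yaw=np.radians(g[3]);plan(g[:3],yaw,p,Y);p,Y=np.array(g[:3]),yaw
E
echo ok
```

```text
ok
```

>>> arm_command --commands '[{"tx": -0.768,"ty": 0.584},{"tx": -0.768,"ty": 0.584},{"tx": -0.768,"ty": 0.584},{"tx": -0.768,"ty": 0.584},{"tx": -0.768,"ty": 0.584},{"tx": -0.768,"ty": 0.584},{"tx": -0.768,"ty": 0.584},{"tx": -0.768,"ty": 0.584}]' --claw 0

```text
invalid input
```

>>> arm_command --commands '[{"tx": -0.768,"ty": 0.584},{"tx": -0.768,"ty": 0.584},{"tx": -0.768,"ty": 0.584},{"tx": -0.768,"ty": 0.584},{"tx": -0.768,"ty": 0.584},{"tx": -0.768,"ty": 0.584},{"tx": -0.768,"ty": 0.584},{"tx": -0.768,"ty": 0.584}]'

```text
invalid input
```

>>> arm_command --commands '[{"tx": -0.768,"ty": 0.584},{"tx": -0.768,"ty": 0.584},{"tx": -0.768,"ty": 0.584},{"tx": -0.768,"ty": 0.584},{"tx": -0.768,"ty": 0.584},{"tx": -0.768,"ty": 0.584},{"tx": -0.768,"ty": 0.584},{"tx": -0.768,"ty": 0.584}]'

```text
invalid input
```

>>> arm_command --commands '[{"tx": -0.034,"ty": 0.75,"twist": -0.31},{"tx": -0.034,"ty": 0.75,"twist": -0.31},{"tx": -0.034,"ty": 0.75,"twist": -0.31},{"tx": -0.034,"ty": 0.75,"twist": -0.31},{"tx": -0.034,"ty": 0.75,"twist": -0.31},{"tx": -0.034,"ty": 0.75,"twist": -0.31},{"tx": -0.034,"ty": 0.75,"twist": -0.31},{"tx": -0.034,"ty": 0.75,"twist": -0.31}]'

```text
invalid input
```

```bash
python3 go.py t 1 10 60 -103.4 t 1 10 11 -103.4 t 1 -31 11 -103.4
```

```text
t 4.0 p [ 195.4 -646.1  226.6] rot [-180.      0.   -163.17] F [-0.6 -0.3 -0.1] w 87.8 0.0
tx -2.371 ty 3.244 tz 0.666 twist -0.3320
tx -0.000 ty 0.000 tz 0.196 twist 0.0000
tx 0.164 ty 0.000 tz -0.000 twist 0.0000
```

>>> arm_command --commands '[{"tx": -0.768,"ty": 0.584,"tz": 0,"twist": 0},{"tx": -0.768,"ty": 0.584,"tz": 0,"twist": 0},{"tx": -0.768,"ty": 0.584,"tz": 0,"twist": 0},{"tx": -0.768,"ty": 0.584,"tz": 0,"twist": 0},{"tx": -0.768,"ty": 0.584,"tz": 0,"twist": 0},{"tx": -0.768,"ty": 0.584,"tz": 0,"twist": 0},{"tx": -0.768,"ty": 0.584,"tz": 0,"twist": 0},{"tx": -0.768,"ty": 0.584,"tz": 0,"twist": 0}]' --claw 0 --grip_force 20

```text
t: 4.67
eef_pos: [0.3382, -0.4495, 0.2272]
ee_rot: [-3.141, 0.001, -2.844]
force: [-1.4, -0.1, -0.1]
width: 0.04
gripper_force: 0.0
```

>>> arm_command --commands '[{"tx": -0.768,"ty": 0.584,"tz": 0,"twist": 0},{"tx": -0.768,"ty": 0.584,"tz": 0,"twist": 0},{"tx": -0.768,"ty": 0.584,"tz": 0,"twist": 0},{"tx": -0.768,"ty": 0.584,"tz": 0,"twist": 0},{"tx": -0.768,"ty": 0.584,"tz": 0,"twist": 0},{"tx": -0.768,"ty": 0.584,"tz": 0,"twist": 0},{"tx": -0.768,"ty": 0.584,"tz": 0,"twist": 0},{"tx": -0.768,"ty": 0.584,"tz": 0,"twist": 0}]'

```text
t: 5.33
eef_pos: [0.4791, -0.255, 0.2264]
ee_rot: [3.142, -0.0, -2.846]
force: [0.2, -0.6, -0.7]
width: 0.0004
gripper_force: 0.0
```

>>> arm_command --commands '[{"tx": -0.768,"ty": 0.584,"tz": 0,"twist": 0},{"tx": -0.768,"ty": 0.584,"tz": 0,"twist": 0},{"tx": -0.768,"ty": 0.584,"tz": 0,"twist": 0},{"tx": -0.768,"ty": 0.584,"tz": 0,"twist": 0},{"tx": -0.768,"ty": 0.584,"tz": 0,"twist": 0},{"tx": -0.768,"ty": 0.584,"tz": 0,"twist": 0},{"tx": -0.768,"ty": 0.584,"tz": 0,"twist": 0},{"tx": -0.768,"ty": 0.584,"tz": 0,"twist": 0}]'

```text
t: 6.0
eef_pos: [0.6204, -0.0605, 0.2256]
ee_rot: [-3.142, -0.002, -2.847]
force: [-1.2, -0.2, -0.7]
width: 0.0004
gripper_force: 0.0
```

>>> arm_command --commands '[{"tx": -0.034,"ty": 0.75,"tz": 0,"twist": -0.31},{"tx": -0.034,"ty": 0.75,"tz": 0,"twist": -0.31},{"tx": -0.034,"ty": 0.75,"tz": 0,"twist": -0.31},{"tx": -0.034,"ty": 0.75,"tz": 0,"twist": -0.31},{"tx": -0.034,"ty": 0.75,"tz": 0,"twist": -0.31},{"tx": -0.034,"ty": 0.75,"tz": 0,"twist": -0.31},{"tx": -0.034,"ty": 0.75,"tz": 0,"twist": -0.31},{"tx": -0.034,"ty": 0.75,"tz": 0,"twist": -0.31}]'

```text
t: 6.67
eef_pos: [0.5735, 0.1201, 0.2268]
ee_rot: [-3.142, -0.0, -1.868]
force: [1.0, -0.2, 0.5]
width: 0.0004
gripper_force: 0.0
```

```bash
python3 go.py t 1 10 80 -103.4 t 1 10 11 -103.4 t 1 -31 11 -103.4
```

```text
t 6.67 p [573.5 120.1 226.8] rot [-1.8000e+02 -1.0000e-02 -1.0706e+02] F [ 1.  -0.2  0.5] w 0.4 0.0
tx -0.641 ty 0.388 tz 0.587 twist -0.0203
tx -0.000 ty 0.000 tz 0.276 twist 0.0000
tx 0.164 ty 0.000 tz -0.000 twist 0.0000
```

>>> arm_command --commands '[{"tx": -0.641,"ty": 0.388,"tz": 0.4,"twist": -0.02},{"tx": -0.641,"ty": 0.388,"tz": 0.4,"twist": -0.02},{"tx": -0.641,"ty": 0.388,"tz": 0.4,"twist": -0.02},{"tx": -0.641,"ty": 0.388,"tz": 0.4,"twist": -0.02},{"tx": -0.641,"ty": 0.388,"tz": 0.4,"twist": -0.02},{"tx": -0.641,"ty": 0.388,"tz": 0.587,"twist": -0.02},{"tx": -0.641,"ty": 0.388,"tz": 0.587,"twist": -0.02},{"tx": -0.641,"ty": 0.388,"tz": 0.587,"twist": -0.02}]'

```text
t: 7.33
eef_pos: [0.5279, 0.3008, 0.0772]
ee_rot: [3.138, -0.006, -1.812]
force: [-0.2, -0.3, 0.1]
width: 0.0005
gripper_force: 0.0
```

```bash
python3 go.py t 1 10 11 -103.4 t 1 -31 11 -103.4
```

```text
t 7.33 p [527.9 300.8  77.2] rot [ 179.81   -0.32 -103.84] F [-0.2 -0.3  0.1] w 0.5 0.0
tx -0.004 ty 0.001 tz 0.265 twist -0.0025
tx 0.164 ty 0.000 tz -0.000 twist 0.0000
```

>>> arm_command --commands '[{"tx": 0,"ty": 0,"tz": 0.12,"twist": 0},{"tx": 0,"ty": 0,"tz": 0.2,"twist": 0},{"tx": 0,"ty": 0,"tz": 0.274,"twist": 0},{"tx": 0,"ty": 0,"tz": 0.274,"twist": 0},{"tx": 0.04,"ty": 0,"tz": 0.274,"twist": 0},{"tx": 0.08,"ty": 0,"tz": 0.274,"twist": 0},{"tx": 0.11,"ty": 0,"tz": 0.274,"twist": 0},{"tx": 0.13,"ty": 0,"tz": 0.274,"twist": 0}]'

```text
t: 8.0
eef_pos: [0.5223, 0.2718, 0.0135]
ee_rot: [-3.14, 0.003, -1.812]
force: [1.6, 3.1, 1.3]
width: 0.0005
gripper_force: 1.3
```

>>> arm_command --commands '[{"tx": 0.008,"ty": 0,"tz": 0,"twist": 0},{"tx": 0.016,"ty": 0,"tz": 0,"twist": 0},{"tx": 0.024,"ty": 0,"tz": 0,"twist": 0},{"tx": 0.032,"ty": 0,"tz": 0,"twist": 0},{"tx": 0.032,"ty": 0,"tz": 0,"twist": 0},{"tx": 0.032,"ty": 0,"tz": 0,"twist": 0},{"tx": 0.032,"ty": 0,"tz": 0,"twist": 0},{"tx": 0.032,"ty": 0,"tz": 0,"twist": 0}]'

```text
t: 8.67
eef_pos: [0.5192, 0.2644, 0.0111]
ee_rot: [3.141, -0.001, -1.811]
force: [0.2, 2.2, 1.2]
width: 0.0007
gripper_force: 0.9
```

```bash
python3 go.py t 1 -31 11 -103.4; python3 -c "
from h import *
loc('soldering_block',SB,[511,231,np.radians(76.6)])"
```

```text
t 8.67 p [519.2 264.4  11.1] rot [ 1.7998e+02 -3.0000e-02 -1.0376e+02] F [0.2 2.2 1.2] w 0.7 0.9
tx 0.011 ty 0.001 tz 0.000 twist -0.0020
soldering_block both ['top', 'scene'] [506.74 220.97  74.21   0.97] ('top', array([5.0407e+02, 2.1281e+02, 7.5220e+01, 2.7000e-01])) ('scene', array([507.84, 210.3 ,  63.07,   0.68]))
```

>>> arm_command --commands '[{"tx": 0.004,"ty": 0,"tz": 0,"twist": 0},{"tx": 0.008,"ty": 0,"tz": 0,"twist": 0},{"tx": 0.012,"ty": 0,"tz": 0,"twist": 0},{"tx": 0.014,"ty": 0,"tz": 0,"twist": 0},{"tx": 0.016,"ty": 0,"tz": 0,"twist": 0},{"tx": 0.016,"ty": 0,"tz": 0,"twist": 0},{"tx": 0.016,"ty": 0,"tz": 0,"twist": 0},{"tx": 0.016,"ty": 0,"tz": 0,"twist": 0}]'

```text
t: 9.53
eef_pos: [0.5183, 0.2612, 0.0113]
ee_rot: [3.142, 0.001, -1.811]
force: [-1.7, 5.8, -1.3]
width: 0.0005
gripper_force: 2.4
```

>>> arm_command --commands '[{"tx": 0.004,"ty": 0,"tz": 0,"twist": 0},{"tx": 0.004,"ty": 0,"tz": 0,"twist": 0},{"tx": 0.008,"ty": 0,"tz": 0,"twist": 0},{"tx": 0.008,"ty": 0,"tz": 0,"twist": 0},{"tx": 0.008,"ty": 0,"tz": 0,"twist": 0},{"tx": 0.008,"ty": 0,"tz": 0,"twist": 0},{"tx": 0.008,"ty": 0,"tz": 0,"twist": 0},{"tx": 0.008,"ty": 0,"tz": 0,"twist": 0}]'

```text
t: 10.2
eef_pos: [0.5185, 0.2611, 0.0117]
ee_rot: [-3.14, 0.004, -1.811]
force: [-3.2, 10.6, -0.7]
width: 0.0006
gripper_force: 5.0
```

```bash
python3 go.py t 1 -30 120 -103.4 565 90 120 -103.4 589.5 -112.7 100 -73.8
```

```text
t 10.2 p [518.5 261.1  11.7] rot [-179.94    0.22 -103.74] F [-3.2 10.6 -0.7] w 0.6 5.0
tx -0.007 ty 0.001 tz -0.433 twist -0.0019
tx 0.629 ty -0.341 tz -0.000 twist 0.0000
tx 0.766 ty -0.283 tz 0.080 twist -0.1644
```

>>> arm_command --commands '[{"tx": -0.02,"ty": 0,"tz": -0.1,"twist": 0},{"tx": -0.02,"ty": 0,"tz": -0.433,"twist": 0},{"tx": -0.02,"ty": 0,"tz": -0.433,"twist": 0},{"tx": 0.622,"ty": -0.34,"tz": -0.433,"twist": 0},{"tx": 0.622,"ty": -0.34,"tz": -0.433,"twist": 0},{"tx": 0.622,"ty": -0.34,"tz": -0.433,"twist": 0},{"tx": 0.622,"ty": -0.34,"tz": -0.433,"twist": 0},{"tx": 0.622,"ty": -0.34,"tz": -0.433,"twist": 0}]'

```text
t: 10.87
eef_pos: [0.563, 0.0828, 0.1195]
ee_rot: [3.14, -0.001, -1.813]
force: [-0.5, 1.1, -0.6]
width: 0.0003
gripper_force: 0.0
```

```bash
python3 go.py 589.5 -112.7 80 -73.8
```

```text
t 10.87 p [563.   82.8 119.5] rot [ 1.7993e+02 -8.0000e-02 -1.0390e+02] F [-0.5  1.1 -0.6] w 0.3 0.0
tx 0.734 ty -0.291 tz 0.158 twist -0.1672
```

>>> arm_command --commands '[{"tx": 0.734,"ty": -0.291,"tz": 0.158,"twist": -0.167},{"tx": 0.734,"ty": -0.291,"tz": 0.158,"twist": -0.167},{"tx": 0.734,"ty": -0.291,"tz": 0.158,"twist": -0.167},{"tx": 0.734,"ty": -0.291,"tz": 0.158,"twist": -0.167},{"tx": 0.734,"ty": -0.291,"tz": 0.158,"twist": -0.167},{"tx": 0.734,"ty": -0.291,"tz": 0.158,"twist": -0.167},{"tx": 0.734,"ty": -0.291,"tz": 0.158,"twist": -0.167},{"tx": 0.734,"ty": -0.291,"tz": 0.158,"twist": -0.167}]' --claw 1

```text
t: 11.53
eef_pos: [0.5897, -0.1091, 0.0796]
ee_rot: [3.14, 0.0, -1.289]
force: [-0.2, 0.3, 0.8]
width: 0.0481
gripper_force: 0.0
```

```bash
python3 go.py 589.5 -112.7 3 -73.8
```

```text
t 11.53 p [ 589.7 -109.1   79.6] rot [ 1.7991e+02  1.0000e-02 -7.3850e+01] F [-0.2  0.3  0.8] w 48.1 0.0
tx 0.014 ty 0.005 tz 0.306 twist -0.0003
```

>>> arm_command --commands '[{"tx": 0.003,"ty": 0.002,"tz": 0.1,"twist": 0},{"tx": 0.003,"ty": 0.002,"tz": 0.2,"twist": 0},{"tx": 0.003,"ty": 0.002,"tz": 0.2,"twist": 0},{"tx": 0.003,"ty": 0.002,"tz": 0.2,"twist": 0},{"tx": 0.003,"ty": 0.002,"tz": 0.2,"twist": 0},{"tx": 0.003,"ty": 0.002,"tz": 0.2,"twist": 0},{"tx": 0.003,"ty": 0.002,"tz": 0.26,"twist": 0},{"tx": 0.003,"ty": 0.002,"tz": 0.306,"twist": 0}]'

```text
t: 12.2
eef_pos: [0.5916, -0.1086, 0.005]
ee_rot: [-3.138, -0.001, -1.286]
force: [0.3, -0.3, -0.4]
width: 0.0875
gripper_force: 0.0
```

```bash
python3 go.py 589.5 -112.7 3 -73.8
```

```text
t 12.2 p [ 591.6 -108.6    5. ] rot [-1.7979e+02 -4.0000e-02 -7.3680e+01] F [ 0.3 -0.3 -0.4] w 87.5 0.0
tx 0.013 ty 0.013 tz 0.008 twist 0.0007
```

>>> arm_command --commands '[{"tx": 0,"ty": 0,"tz": 0,"twist": 0},{"tx": 0,"ty": 0,"tz": 0,"twist": 0},{"tx": 0,"ty": 0,"tz": 0,"twist": 0},{"tx": 0,"ty": 0,"tz": 0,"twist": 0},{"tx": 0,"ty": 0,"tz": 0,"twist": 0},{"tx": 0,"ty": 0,"tz": 0,"twist": 0},{"tx": 0,"ty": 0,"tz": 0,"twist": 0},{"tx": 0,"ty": 0,"tz": 0,"twist": 0}]' --claw 0 --grip_force 30

```text
t: 12.87
eef_pos: [0.5904, -0.1091, 0.0041]
ee_rot: [-3.141, -0.0, -1.286]
force: [-0.8, -0.1, 4.1]
width: 0.0576
gripper_force: 30.0
```

```bash
python3 go.py 590.5 -109 100 -73.7 568 103 100 -73.7 t -3 14 70 -13.4
```

```text
t 12.87 p [ 590.4 -109.1    4.1] rot [-1.7997e+02 -1.0000e-02 -7.3700e+01] F [-0.8 -0.1  4.1] w 57.6 30.0
tx -0.000 ty -0.000 tz -0.384 twist -0.0000
tx -0.839 ty -0.152 tz -0.000 twist 0.0000
tx -0.830 ty -0.063 tz 0.120 twist -0.3350
```

>>> arm_command --commands '[{"tx": 0,"ty": 0,"tz": -0.15,"twist": 0},{"tx": 0,"ty": 0,"tz": -0.31,"twist": 0},{"tx": -0.839,"ty": -0.152,"tz": -0.384,"twist": 0},{"tx": -0.839,"ty": -0.152,"tz": -0.384,"twist": 0},{"tx": -0.839,"ty": -0.152,"tz": -0.384,"twist": 0},{"tx": -0.839,"ty": -0.152,"tz": -0.384,"twist": 0},{"tx": -0.839,"ty": -0.152,"tz": -0.384,"twist": 0},{"tx": -0.839,"ty": -0.152,"tz": -0.384,"twist": 0}]'

```text
t: 13.53
eef_pos: [0.5679, 0.1084, 0.1002]
ee_rot: [-3.139, 0.001, -1.283]
force: [0.7, -0.4, -1.5]
width: 0.0582
gripper_force: 30.0
```

```bash
python3 go.py t -3 13 80 -13.4
```

```text
t 13.53 p [567.9 108.4 100.2] rot [-1.7988e+02  5.0000e-02 -7.3490e+01] F [ 0.7 -0.4 -1.5] w 58.2 30.0
tx -0.805 ty -0.058 tz 0.081 twist -0.3338
```

>>> arm_command --commands '[{"tx": -0.805,"ty": -0.058,"tz": 0.081,"twist": -0.334},{"tx": -0.805,"ty": -0.058,"tz": 0.081,"twist": -0.334},{"tx": -0.805,"ty": -0.058,"tz": 0.081,"twist": -0.334},{"tx": -0.805,"ty": -0.058,"tz": 0.081,"twist": -0.334},{"tx": -0.805,"ty": -0.058,"tz": 0.081,"twist": -0.334},{"tx": -0.805,"ty": -0.058,"tz": 0.081,"twist": -0.334},{"tx": -0.805,"ty": -0.058,"tz": 0.081,"twist": -0.334},{"tx": -0.805,"ty": -0.058,"tz": 0.081,"twist": -0.334}]'

```text
t: 14.2
eef_pos: [0.5244, 0.3009, 0.0784]
ee_rot: [3.14, 0.001, -0.279]
force: [1.2, -0.8, -2.0]
width: 0.0573
gripper_force: 30.0
```

```bash
python3 go.py t -3 13 50 -13.4 t -3 13 9 -13.4
```

```text
t 14.2 p [524.4 300.9  78.4] rot [ 1.7993e+02  5.0000e-02 -1.5970e+01] F [ 1.2 -0.8 -2. ] w 57.3 30.0
tx -0.004 ty -0.018 tz 0.114 twist -0.0143
tx 0.000 ty -0.000 tz 0.164 twist 0.0000
```

>>> arm_command --commands '[{"tx": -0.003,"ty": -0.01,"tz": 0.06,"twist": -0.0143},{"tx": -0.003,"ty": -0.01,"tz": 0.114,"twist": -0.0143},{"tx": -0.003,"ty": -0.01,"tz": 0.114,"twist": -0.0143},{"tx": -0.003,"ty": -0.01,"tz": 0.114,"twist": -0.0143},{"tx": -0.003,"ty": -0.01,"tz": 0.114,"twist": -0.0143},{"tx": -0.003,"ty": -0.01,"tz": 0.114,"twist": -0.0143},{"tx": -0.003,"ty": -0.01,"tz": 0.114,"twist": -0.0143},{"tx": -0.003,"ty": -0.01,"tz": 0.114,"twist": -0.0143}]'

```text
t: 14.87
eef_pos: [0.5256, 0.303, 0.0515]
ee_rot: [-3.141, -0.001, -0.242]
force: [0.3, 0.9, -2.2]
width: 0.0578
gripper_force: 30.0
```

```bash
python3 go.py t -3 13 50 -13.4 t -3 13 8 -13.4; python3 -c "
from h import *
a=grab_frame('top');cv2.imwrite('pics/p1.png',cv2.resize(a[130:240,170:320,::-1],None,fx=5,fy=5,interpolation=2))"
```

```text
t 14.87 p [525.6 303.   51.5] rot [-1.7995e+02 -3.0000e-02 -1.3850e+01] F [ 0.3  0.9 -2.2] w 57.8 30.0
tx -0.006 ty -0.009 tz 0.006 twist -0.0025
tx 0.000 ty -0.000 tz 0.168 twist 0.0000
```

View pics/p1.png

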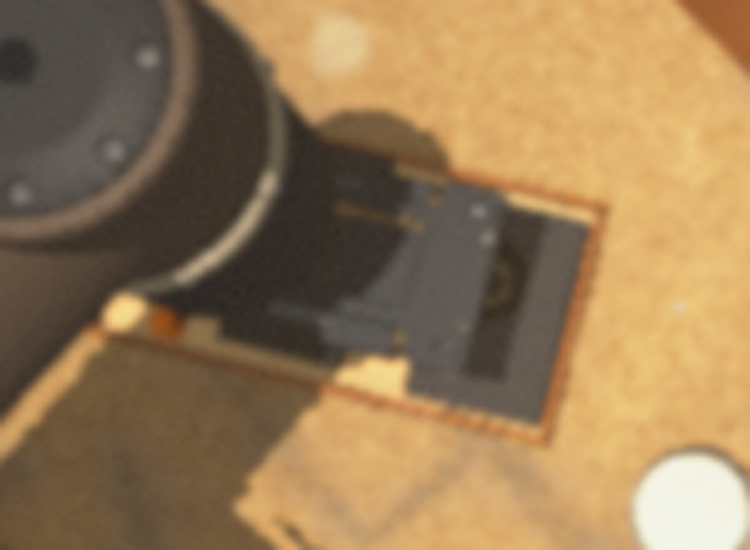

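The block sits flush against the fixed end, with its edge at crop (570,320). The punch box is held over the gap, so I lower it.

>>> arm_command --commands '[{"tx": -0.005,"ty": -0.007,"tz": 0.05,"twist": -0.0025},{"tx": -0.005,"ty": -0.007,"tz": 0.09,"twist": -0.0025},{"tx": -0.005,"ty": -0.007,"tz": 0.12,"twist": -0.0025},{"tx": -0.005,"ty": -0.007,"tz": 0.14,"twist": -0.0025},{"tx": -0.005,"ty": -0.007,"tz": 0.155,"twist": -0.0025},{"tx": -0.005,"ty": -0.007,"tz": 0.165,"twist": -0.0025},{"tx": -0.005,"ty": -0.007,"tz": 0.17,"twist": -0.0025},{"tx": -0.005,"ty": -0.007,"tz": 0.17,"twist": -0.0025}]'

```text
t: 15.58
eef_pos: [0.5246, 0.3048, 0.0084]
ee_rot: [3.142, -0.0, -0.234]
force: [-0.7, 0.0, -1.8]
width: 0.0577
gripper_force: 30.0
```

```bash
python3 go.py t -3 13 8 -13.4
```

```text
t 15.58 p [524.6 304.8   8.4] rot [180.    -0.   -13.39] F [-0.7  0.  -1.8] w 57.7 30.0
tx -0.000 ty -0.003 tz 0.002 twist 0.0001
```

>>> arm_command --commands '[{"tx": 0,"ty": 0.008,"tz": 0.003,"twist": 0},{"tx": 0,"ty": 0.01,"tz": 0.003,"twist": 0},{"tx": 0,"ty": 0.01,"tz": 0.003,"twist": 0},{"tx": 0,"ty": 0.01,"tz": 0.003,"twist": 0},{"tx": 0,"ty": 0.01,"tz": 0.003,"twist": 0},{"tx": 0,"ty": 0.01,"tz": 0.003,"twist": 0},{"tx": 0,"ty": 0.01,"tz": 0.003,"twist": 0},{"tx": 0,"ty": 0.01,"tz": 0.003,"twist": 0}]'

```text
t: 16.25
eef_pos: [0.5243, 0.3026, 0.008]
ee_rot: [-3.141, -0.001, -0.233]
force: [-0.1, -1.5, 5.2]
width: 0.0576
gripper_force: 30.0
```

>>> arm_command --commands '[{"tx": 0,"ty": 0,"tz": 0,"twist": 0},{"tx": 0,"ty": 0,"tz": 0,"twist": 0},{"tx": 0,"ty": 0,"tz": 0,"twist": 0},{"tx": 0,"ty": 0,"tz": 0,"twist": 0},{"tx": 0,"ty": 0,"tz": -0.02,"twist": 0},{"tx": 0,"ty": 0,"tz": -0.06,"twist": 0},{"tx": 0,"ty": 0,"tz": -0.15,"twist": 0},{"tx": 0,"ty": 0,"tz": -0.25,"twist": 0}]' --claw 0.69

```text
t: 16.92
eef_pos: [0.5233, 0.3017, 0.0704]
ee_rot: [3.139, 0.001, -0.234]
force: [0.7, 0.1, 0.6]
width: 0.0607
gripper_force: 0.0
```

```bash
python3 go.py t 0 55 80 -70 t 0 55 80 -103.4 t 0 55 11 -103.4
```

```text
t 16.92 p [523.3 301.7  70.4] rot [ 1.7987e+02  7.0000e-02 -1.3390e+01] F [0.7 0.1 0.6] w 60.7 0.0
tx 0.014 ty -0.184 tz -0.038 twist 0.3145
tx 0.000 ty -0.000 tz -0.000 twist 0.1856
tx -0.000 ty 0.000 tz 0.276 twist 0.0000
```

>>> arm_command --commands '[{"tx": 0.014,"ty": -0.184,"tz": -0.04,"twist": 0.31},{"tx": 0.014,"ty": -0.184,"tz": -0.04,"twist": 0.31},{"tx": 0.014,"ty": -0.184,"tz": -0.04,"twist": 0.31},{"tx": 0.014,"ty": -0.184,"tz": -0.04,"twist": 0.31},{"tx": 0.014,"ty": -0.184,"tz": -0.04,"twist": 0.31},{"tx": 0.014,"ty": -0.184,"tz": -0.04,"twist": 0.31},{"tx": 0.014,"ty": -0.184,"tz": -0.04,"twist": 0.31},{"tx": 0.014,"ty": -0.184,"tz": -0.04,"twist": 0.31}]' --claw 0

```text
t: 17.58
eef_pos: [0.5381, 0.3465, 0.0812]
ee_rot: [-3.141, 0.0, -1.214]
force: [0.2, -0.7, 0.3]
width: 0.0126
gripper_force: 0.0
```

```bash
python3 go.py t 0 55 80 -103.4
```

```text
t 17.58 p [538.1 346.5  81.2] rot [-1.7996e+02  2.0000e-02 -6.9560e+01] F [ 0.2 -0.7  0.3] w 12.6 0.0
tx 0.002 ty 0.004 tz 0.005 twist 0.1880
```

>>> arm_command --commands '[{"tx": 0.001,"ty": 0.002,"tz": 0,"twist": 0.19},{"tx": 0.001,"ty": 0.002,"tz": 0,"twist": 0.19},{"tx": 0.001,"ty": 0.002,"tz": 0,"twist": 0.19},{"tx": 0.001,"ty": 0.002,"tz": 0,"twist": 0.19},{"tx": 0.001,"ty": 0.002,"tz": 0.06,"twist": 0.19},{"tx": 0.001,"ty": 0.002,"tz": 0.1,"twist": 0.19},{"tx": 0.001,"ty": 0.002,"tz": 0.1,"twist": 0.19},{"tx": 0.001,"ty": 0.002,"tz": 0.1,"twist": 0.19}]'

```text
t: 18.25
eef_pos: [0.5373, 0.3455, 0.0548]
ee_rot: [3.141, -0.001, -1.801]
force: [0.3, -0.0, 0.7]
width: 0.0007
gripper_force: 0.0
```

```bash
python3 go.py t 0 55 55 -103.4; python3 -c "
from h import *
a=grab_frame('scene');t=grab_frame('top')
A=cv2.resize(a[190:290,190:320,::-1],None,fx=6,fy=5.8,interpolation=2)
cv2.imwrite('pics/p2.png',A)"
```

```text
t 18.25 p [537.3 345.5  54.8] rot [ 1.7997e+02 -8.0000e-02 -1.0319e+02] F [ 0.3 -0.   0.7] w 0.7 0.0
tx -0.001 ty -0.000 tz -0.001 twist 0.0012
```

View pics/p2.png

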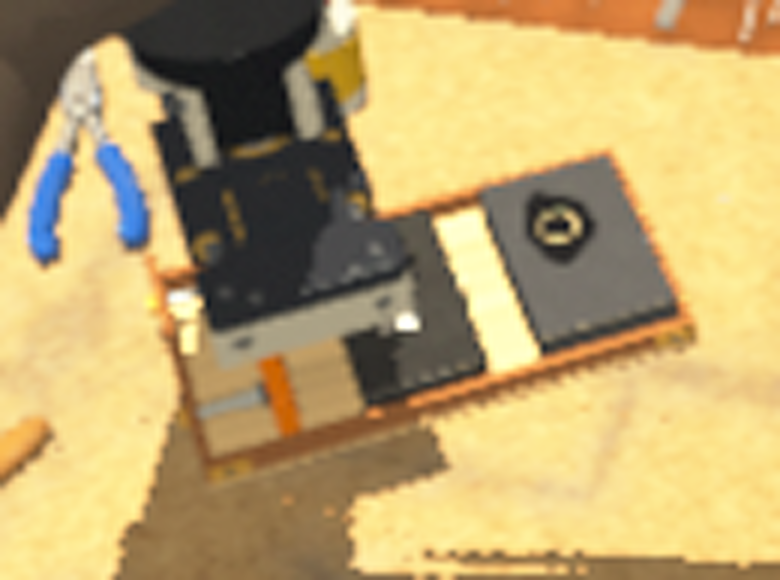

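The picture shows the punch box at crop (420,320), flat, about 20 mm from the block. The bar is at crop (280,395), with room for the shut fingers in between. I descend and push.

>>> arm_command --commands '[{"tx": 0.004,"ty": 0,"tz": 0.05,"twist": 0},{"tx": 0.004,"ty": 0,"tz": 0.1,"twist": 0},{"tx": 0.004,"ty": 0,"tz": 0.14,"twist": 0},{"tx": 0.004,"ty": 0,"tz": 0.172,"twist": 0},{"tx": 0.004,"ty": 0,"tz": 0.172,"twist": 0},{"tx": 0.004,"ty": 0,"tz": 0.172,"twist": 0},{"tx": 0.03,"ty": 0,"tz": 0.172,"twist": 0},{"tx": 0.05,"ty": 0,"tz": 0.172,"twist": 0}]'

```text
t: 19.02
eef_pos: [0.535, 0.3339, 0.0127]
ee_rot: [-3.141, 0.001, -1.804]
force: [-0.6, -0.0, -0.6]
width: 0.0002
gripper_force: 0.4
```

```bash
python3 go.py t 0 26 11 -103.4
```

```text
t 19.02 p [535.  333.9  12.7] rot [-1.7996e+02  7.0000e-02 -1.0336e+02] F [-0.6 -0.  -0.6] w 0.2 0.4
tx 0.068 ty 0.002 tz 0.007 twist 0.0002
```

>>> arm_command --commands '[{"tx": 0.015,"ty": 0,"tz": 0.004,"twist": 0},{"tx": 0.03,"ty": 0,"tz": 0.004,"twist": 0},{"tx": 0.04,"ty": 0,"tz": 0.004,"twist": 0},{"tx": 0.05,"ty": 0,"tz": 0.004,"twist": 0},{"tx": 0.058,"ty": 0,"tz": 0.004,"twist": 0},{"tx": 0.062,"ty": 0,"tz": 0.004,"twist": 0},{"tx": 0.066,"ty": 0,"tz": 0.004,"twist": 0},{"tx": 0.068,"ty": 0,"tz": 0.004,"twist": 0}]'

```text
t: 19.68
eef_pos: [0.5312, 0.3178, 0.0113]
ee_rot: [-3.141, 0.001, -1.804]
force: [0.9, 4.6, -0.1]
width: 0.0004
gripper_force: 2.3
```

>>> arm_command --commands '[{"tx": 0.004,"ty": 0,"tz": 0,"twist": 0},{"tx": 0.006,"ty": 0,"tz": 0,"twist": 0},{"tx": 0.006,"ty": 0,"tz": 0,"twist": 0},{"tx": 0.006,"ty": 0,"tz": 0,"twist": 0},{"tx": 0.006,"ty": 0,"tz": 0,"twist": 0},{"tx": 0.006,"ty": 0,"tz": 0,"twist": 0},{"tx": 0.006,"ty": 0,"tz": 0,"twist": 0},{"tx": 0.006,"ty": 0,"tz": 0,"twist": 0}]'

```text
t: 20.35
eef_pos: [0.5313, 0.3177, 0.0114]
ee_rot: [-3.14, 0.003, -1.804]
force: [1.6, 6.7, -0.5]
width: 0.0003
gripper_force: 3.6
```

```bash
python3 go.py t 0 26 11 -103.4
```

```text
t 20.35 p [531.3 317.7  11.4] rot [-179.92    0.18 -103.36] F [ 1.6  6.7 -0.5] w 0.3 3.6
tx 0.001 ty 0.003 tz 0.002 twist 0.0002
```

```bash
python3 go.py t 0 30 120 -103.4 496 130 120 -103.4 451 -40.6 90 -100.5
```

```text
t 20.35 p [531.3 317.7  11.4] rot [-179.92    0.18 -103.36] F [ 1.6  6.7 -0.5] w 0.3 3.6
tx -0.015 ty 0.003 tz -0.434 twist 0.0002
tx 0.778 ty -0.039 tz -0.000 twist 0.0000
tx 0.706 ty 0.017 tz 0.120 twist -0.0161
```

>>> arm_command --commands '[{"tx": -0.015,"ty": 0,"tz": -0.1,"twist": 0},{"tx": -0.015,"ty": 0,"tz": -0.434,"twist": 0},{"tx": -0.015,"ty": 0,"tz": -0.434,"twist": 0},{"tx": 0.76,"ty": -0.04,"tz": -0.434,"twist": 0},{"tx": 0.76,"ty": -0.04,"tz": -0.434,"twist": 0},{"tx": 0.76,"ty": -0.04,"tz": -0.434,"twist": 0},{"tx": 0.76,"ty": -0.04,"tz": -0.434,"twist": 0},{"tx": 0.76,"ty": -0.04,"tz": -0.434,"twist": 0}]'

```text
t: 21.02
eef_pos: [0.4937, 0.1249, 0.1191]
ee_rot: [3.139, -0.002, -1.805]
force: [0.0, -0.3, 0.2]
width: 0.0002
gripper_force: 0.0
```

```bash
python3 go.py 451 -40.6 80 -100.5; python3 -c "
from h import *
loc('punch_box',PB+[0,0,4],[521.5,278.6,np.radians(76.6)])
loc('soldering_block',SB,[507,219,np.radians(76.6)])
loc('jar',JR,[410,126,0])"
```

```text
t 21.02 p [493.7 124.9 119.1] rot [ 1.7988e+02 -1.1000e-01 -1.0344e+02] F [ 0.  -0.3  0.2] w 0.2 0.0
tx 0.684 ty 0.012 tz 0.156 twist -0.0163
punch_box both ['scene'] [5.2828e+02 2.7814e+02 7.4220e+01 1.7000e-01] ('scene', array([5.2828e+02, 2.7814e+02, 7.4220e+01, 1.7000e-01]))
soldering_block both ['scene'] [5.1032e+02 2.1838e+02 7.6150e+01 9.0000e-02] ('scene', array([5.1032e+02, 2.1838e+02, 7.6150e+01, 9.0000e-02]))
jar both ['top', 'scene'] [4.1033e+02 1.2744e+02 1.2000e-01 8.0000e-01] ('top', array([409.21, 125.49,  -0.76,   0.66])) ('scene', array([4.1224e+02, 1.2608e+02, 4.8000e-01, 1.4000e-01]))
```

>>> arm_command --commands '[{"tx": 0.684,"ty": 0.012,"tz": 0.156,"twist": -0.016},{"tx": 0.684,"ty": 0.012,"tz": 0.156,"twist": -0.016},{"tx": 0.684,"ty": 0.012,"tz": 0.156,"twist": -0.016},{"tx": 0.684,"ty": 0.012,"tz": 0.156,"twist": -0.016},{"tx": 0.684,"ty": 0.012,"tz": 0.156,"twist": -0.016},{"tx": 0.684,"ty": 0.012,"tz": 0.156,"twist": -0.016},{"tx": 0.684,"ty": 0.012,"tz": 0.156,"twist": -0.016},{"tx": 0.684,"ty": 0.012,"tz": 0.156,"twist": -0.016}]' --claw 1

```text
t: 22.28
eef_pos: [0.4545, -0.0364, 0.0809]
ee_rot: [-3.141, 0.0, -1.754]
force: [0.3, -0.3, 0.3]
width: 0.0482
gripper_force: 0.0
```

```bash
python3 go.py 451 -40.6 20 -100.5
```

```text
t 22.28 p [454.5 -36.4  80.9] rot [-1.7995e+02  2.0000e-02 -1.0048e+02] F [ 0.3 -0.3  0.3] w 48.2 0.0
tx 0.019 ty 0.011 tz 0.244 twist 0.0001
```

>>> arm_command --commands '[{"tx": 0.017,"ty": 0.009,"tz": 0.08,"twist": 0},{"tx": 0.017,"ty": 0.009,"tz": 0.08,"twist": 0},{"tx": 0.017,"ty": 0.009,"tz": 0.08,"twist": 0},{"tx": 0.017,"ty": 0.009,"tz": 0.12,"twist": 0},{"tx": 0.017,"ty": 0.009,"tz": 0.16,"twist": 0},{"tx": 0.017,"ty": 0.009,"tz": 0.2,"twist": 0},{"tx": 0.017,"ty": 0.009,"tz": 0.242,"twist": 0},{"tx": 0.017,"ty": 0.009,"tz": 0.242,"twist": 0}]'

```text
t: 22.95
eef_pos: [0.4505, -0.0403, 0.0194]
ee_rot: [3.14, -0.001, -1.753]
force: [-0.4, 0.1, 0.7]
width: 0.0873
gripper_force: 0.0
```

>>> arm_command --commands '[{"tx": 0,"ty": 0,"tz": 0,"twist": 0},{"tx": 0,"ty": 0,"tz": 0,"twist": 0},{"tx": 0,"ty": 0,"tz": 0,"twist": 0},{"tx": 0,"ty": 0,"tz": 0,"twist": 0},{"tx": 0,"ty": 0,"tz": 0,"twist": 0},{"tx": 0,"ty": 0,"tz": 0,"twist": 0},{"tx": 0,"ty": 0,"tz": 0,"twist": 0},{"tx": 0,"ty": 0,"tz": 0,"twist": 0}]' --claw 0 --grip_force 30

```text
t: 23.62
eef_pos: [0.451, -0.0408, 0.0203]
ee_rot: [-3.141, 0.0, -1.754]
force: [0.7, 0.6, 2.9]
width: 0.046
gripper_force: 29.8
```

```bash
python3 go.py 451 -40.6 120 -100.5 496 130 120 -103.4; python3 -c "
from h import *
print(spot_point('ring_box','scene'))"
```

```text
t 23.62 p [451.  -40.8  20.3] rot [-1.7996e+02  1.0000e-02 -1.0050e+02] F [0.7 0.6 2.9] w 46.0 29.8
tx -0.001 ty 0.000 tz -0.399 twist 0.0000
tx -0.704 ty -0.053 tz -0.000 twist 0.0161
[{'uv': [370.9, 212.4], 'score': 0.58}]
```

>>> arm_command --commands '[{"tx": 0,"ty": 0,"tz": -0.15,"twist": 0},{"tx": 0,"ty": 0,"tz": -0.3,"twist": 0},{"tx": -0.704,"ty": -0.053,"tz": -0.4,"twist": 0.016},{"tx": -0.704,"ty": -0.053,"tz": -0.4,"twist": 0.016},{"tx": -0.704,"ty": -0.053,"tz": -0.4,"twist": 0.016},{"tx": -0.704,"ty": -0.053,"tz": -0.4,"twist": 0.016},{"tx": -0.704,"ty": -0.053,"tz": -0.4,"twist": 0.016},{"tx": -0.704,"ty": -0.053,"tz": -0.4,"twist": 0.016}]'

```text
t: 24.33
eef_pos: [0.4968, 0.133, 0.1202]
ee_rot: [-3.141, 0.001, -1.801]
force: [1.0, -0.7, -1.7]
width: 0.0461
gripper_force: 29.8
```

```bash
python3 go.py t -27 31 100 -103.4
```

```text
t 24.33 p [496.8 133.  120.2] rot [-1.7996e+02  4.0000e-02 -1.0321e+02] F [ 1.  -0.7 -1.7] w 46.1 29.8
tx -0.770 ty 0.145 tz 0.081 twist 0.0011
```

>>> arm_command --commands '[{"tx": -0.77,"ty": 0.145,"tz": 0.081,"twist": 0.001},{"tx": -0.77,"ty": 0.145,"tz": 0.081,"twist": 0.001},{"tx": -0.77,"ty": 0.145,"tz": 0.081,"twist": 0.001},{"tx": -0.77,"ty": 0.145,"tz": 0.081,"twist": 0.001},{"tx": -0.77,"ty": 0.145,"tz": 0.081,"twist": 0.001},{"tx": -0.77,"ty": 0.145,"tz": 0.081,"twist": 0.001},{"tx": -0.77,"ty": 0.145,"tz": 0.081,"twist": 0.001},{"tx": -0.77,"ty": 0.145,"tz": 0.081,"twist": 0.001}]'

```text
t: 25.0
eef_pos: [0.5044, 0.3243, 0.0989]
ee_rot: [3.14, -0.002, -1.808]
force: [-0.1, 0.1, -1.3]
width: 0.0459
gripper_force: 29.8
```

```bash
python3 go.py t -27 30 70 -103.4 t -27 30 47 -103.4; python3 -c "
from h import *
a=grab_frame('scene');t=grab_frame('top')
A=cv2.resize(a[190:290,190:320,::-1],None,fx=6,fy=5.8,interpolation=2)
cv2.imwrite('pics/p3.png',A)"
```

```text
t 25.0 p [504.4 324.3  98.9] rot [ 1.7993e+02 -1.1000e-01 -1.0358e+02] F [-0.1  0.1 -1.3] w 45.9 29.8
tx -0.014 ty -0.000 tz 0.116 twist -0.0010
tx -0.000 ty 0.000 tz 0.092 twist 0.0000
```

View pics/p3.png

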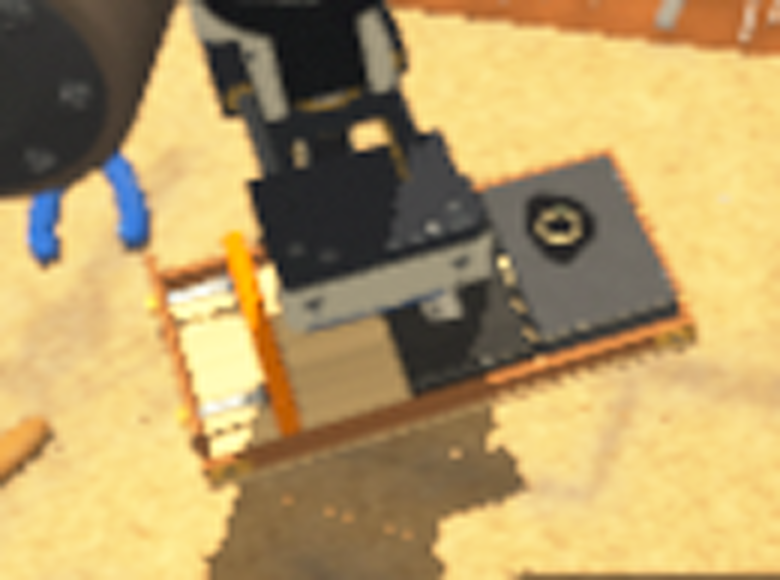

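The block and punch box are packed at the fixed end, with their seam at crop (515,300). The bar at crop (265,330) is at rest. The ring box is under the gripper, ready to push the bar back.

>>> arm_command --commands '[{"tx": -0.01,"ty": 0,"tz": 0.06,"twist": -0.001},{"tx": -0.01,"ty": 0,"tz": 0.12,"twist": -0.001},{"tx": -0.01,"ty": 0,"tz": 0.17,"twist": -0.001},{"tx": -0.01,"ty": 0,"tz": 0.2,"twist": -0.001},{"tx": -0.01,"ty": 0,"tz": 0.207,"twist": -0.001},{"tx": -0.01,"ty": 0,"tz": 0.207,"twist": -0.001},{"tx": -0.01,"ty": 0,"tz": 0.207,"twist": -0.001},{"tx": -0.01,"ty": 0,"tz": 0.207,"twist": -0.001}]'

```text
t: 25.77
eef_pos: [0.5062, 0.3281, 0.049]
ee_rot: [-3.141, 0.001, -1.805]
force: [-0.8, 0.6, -1.9]
width: 0.046
gripper_force: 29.8
```

```bash
python3 go.py t -27 51 47 -103.4 t -27 51 24.5 -103.4
```

```text
t 25.77 p [506.2 328.1  49. ] rot [-1.7996e+02  7.0000e-02 -1.0339e+02] F [-0.8  0.6 -1.9] w 46.0 29.8
tx -0.081 ty 0.003 tz 0.008 twist 0.0000
tx -0.000 ty 0.000 tz 0.090 twist 0.0000
```

>>> arm_command --commands '[{"tx": -0.015,"ty": 0.001,"tz": 0.006,"twist": 0},{"tx": -0.03,"ty": 0.001,"tz": 0.006,"twist": 0},{"tx": -0.045,"ty": 0.001,"tz": 0.006,"twist": 0},{"tx": -0.06,"ty": 0.001,"tz": 0.006,"twist": 0},{"tx": -0.072,"ty": 0.001,"tz": 0.006,"twist": 0},{"tx": -0.084,"ty": 0.001,"tz": 0.006,"twist": 0},{"tx": -0.084,"ty": 0.001,"tz": 0.006,"twist": 0},{"tx": -0.084,"ty": 0.001,"tz": 0.006,"twist": 0}]'

```text
t: 26.43
eef_pos: [0.5101, 0.3481, 0.0464]
ee_rot: [3.141, -0.001, -1.804]
force: [-0.5, -4.9, 0.7]
width: 0.0458
gripper_force: 29.8
```

```bash
python3 go.py t -27 51 24.5 -103.4
```

```text
t 26.43 p [510.1 348.1  46.4] rot [ 1.7998e+02 -6.0000e-02 -1.0338e+02] F [-0.5 -4.9  0.7] w 45.8 29.8
tx -0.000 ty -0.000 tz 0.087 twist 0.0001
```

>>> arm_command --commands '[{"tx": 0,"ty": 0,"tz": 0.02,"twist": 0},{"tx": 0,"ty": 0,"tz": 0.035,"twist": 0},{"tx": 0,"ty": 0,"tz": 0.05,"twist": 0},{"tx": 0,"ty": 0,"tz": 0.062,"twist": 0},{"tx": 0,"ty": 0,"tz": 0.072,"twist": 0},{"tx": 0,"ty": 0,"tz": 0.08,"twist": 0},{"tx": 0,"ty": 0,"tz": 0.085,"twist": 0},{"tx": 0,"ty": 0,"tz": 0.085,"twist": 0}]'

```text
t: 27.1
eef_pos: [0.5098, 0.3477, 0.0246]
ee_rot: [3.141, -0.001, -1.805]
force: [-0.9, -4.2, -0.3]
width: 0.0458
gripper_force: 29.8
```

```bash
python3 go.py t -31 48 24.5 -103.4
```

```text
t 27.1 p [509.8 347.7  24.6] rot [ 1.7995e+02 -8.0000e-02 -1.0340e+02] F [-0.9 -4.2 -0.3] w 45.8 29.8
tx 0.010 ty 0.015 tz 0.000 twist -0.0000
```

>>> arm_command --commands '[{"tx": 0.004,"ty": 0.004,"tz": 0,"twist": 0},{"tx": 0.008,"ty": 0.008,"tz": 0,"twist": 0},{"tx": 0.012,"ty": 0.011,"tz": 0,"twist": 0},{"tx": 0.014,"ty": 0.014,"tz": 0,"twist": 0},{"tx": 0.014,"ty": 0.016,"tz": 0,"twist": 0},{"tx": 0.014,"ty": 0.018,"tz": 0,"twist": 0},{"tx": 0.014,"ty": 0.018,"tz": 0,"twist": 0},{"tx": 0.014,"ty": 0.018,"tz": 0,"twist": 0}]'

```text
t: 27.77
eef_pos: [0.5076, 0.347, 0.0259]
ee_rot: [-3.138, 0.003, -1.803]
force: [10.9, -5.5, -6.5]
width: 0.0456
gripper_force: 29.9
```

```bash
python3 go.py t -31.5 47 24.5 -103.4
```

```text
t 27.77 p [507.6 347.   25.9] rot [-1.7980e+02  1.7000e-01 -1.0332e+02] F [10.9 -5.5 -6.5] w 45.6 29.9
tx 0.009 ty 0.009 tz 0.006 twist 0.0004
```

```bash
python3 -c "
from h import *
a=grab_frame('scene')
A=cv2.resize(a[205:285,205:315,::-1],None,fx=7,fy=7,interpolation=2)
cv2.imwrite('pics/p4.png',A)"
```

```text
(no output)
```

View pics/p4.png

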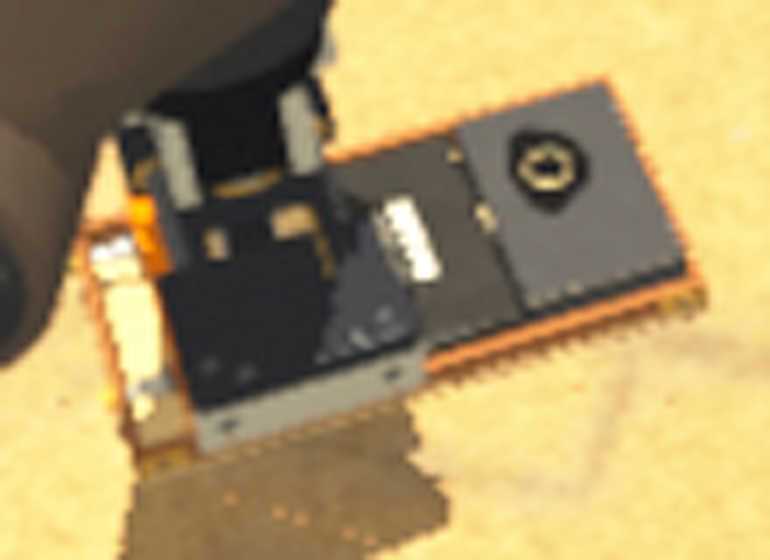

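The scene view shows the block and punch box flush, the bright spots at the seam being the latch and hinges. The bar is pushed back at crop (155,240). The side force says the ring box has reached the long wall, so I ease off and release.

>>> arm_command --commands '[{"tx": 0.002,"ty": -0.006,"tz": 0.002,"twist": 0},{"tx": 0.004,"ty": -0.008,"tz": 0.002,"twist": 0},{"tx": 0.004,"ty": -0.008,"tz": 0.002,"twist": 0},{"tx": 0.004,"ty": -0.008,"tz": 0.002,"twist": 0},{"tx": 0.004,"ty": -0.008,"tz": 0.002,"twist": 0},{"tx": 0.004,"ty": -0.008,"tz": 0.002,"twist": 0},{"tx": 0.004,"ty": -0.008,"tz": 0.002,"twist": 0},{"tx": 0.004,"ty": -0.008,"tz": 0.002,"twist": 0}]'

```text
t: 28.48
eef_pos: [0.5075, 0.3455, 0.0253]
ee_rot: [-3.14, 0.002, -1.804]
force: [5.3, 0.4, -0.6]
width: 0.0458
gripper_force: 29.9
```

```bash
python3 go.py t -29 47 24.5 -103.4
```

```text
t 28.48 p [507.5 345.5  25.3] rot [-1.7994e+02  1.1000e-01 -1.0336e+02] F [ 5.3  0.4 -0.6] w 45.8 29.9
tx 0.004 ty 0.000 tz 0.003 twist 0.0002
```

>>> arm_command --commands '[{"tx": 0,"ty": 0,"tz": 0.004,"twist": 0},{"tx": 0,"ty": 0,"tz": 0.004,"twist": 0},{"tx": 0,"ty": 0,"tz": 0.004,"twist": 0},{"tx": 0,"ty": 0,"tz": 0.004,"twist": 0},{"tx": 0,"ty": 0,"tz": 0.004,"twist": 0},{"tx": 0,"ty": 0,"tz": -0.03,"twist": 0},{"tx": 0,"ty": 0,"tz": -0.12,"twist": 0},{"tx": 0,"ty": 0,"tz": -0.28,"twist": 0}]' --claw 0.68

```text
t: 29.15
eef_pos: [0.5047, 0.3425, 0.0921]
ee_rot: [3.137, -0.007, -1.805]
force: [1.1, 2.3, -0.2]
width: 0.0597
gripper_force: 0.0
```

```bash
python3 go.py 500 345 200 -103.4 410 126.5 150 -40
```

```text
t 29.15 p [504.7 342.5  92.1] rot [ 179.76   -0.39 -103.43] F [ 1.1  2.3 -0.2] w 59.7 0.0
tx -0.005 ty 0.021 tz -0.432 twist -0.0001
tx 0.934 ty 0.148 tz 0.200 twist -0.3522
```

>>> arm_command --commands '[{"tx": 0.0,"ty": 0.0,"tz": -0.1,"twist": 0},{"tx": 0.928,"ty": 0.165,"tz": -0.1,"twist": -0.24},{"tx": 0.928,"ty": 0.165,"tz": -0.1,"twist": -0.24},{"tx": 0.928,"ty": 0.165,"tz": -0.1,"twist": -0.24},{"tx": 0.928,"ty": 0.165,"tz": -0.1,"twist": -0.24},{"tx": 0.928,"ty": 0.165,"tz": -0.1,"twist": -0.24},{"tx": 0.928,"ty": 0.165,"tz": -0.1,"twist": -0.24},{"tx": 0.928,"ty": 0.165,"tz": -0.1,"twist": -0.24}]' --claw 1

```text
t: 29.82
eef_pos: [0.4098, 0.1241, 0.1202]
ee_rot: [3.14, 0.001, -1.044]
force: [-0.3, 0.3, -0.8]
width: 0.0876
gripper_force: 0.0
```

```bash
python3 go.py 410.5 126.5 110 -60 410.5 126.5 50 -60
python3 - <<'E'
from h import *
a=grab_frame('scene')
loc("ring_box",RB+[0,0,4],[508,345,np.radians(-13.4)])
b=grab_frame('top')
A=np.hstack([cv2.resize(b[140:230,175:300,::-1],(400,288),interpolation=2),cv2.resize(a[205:285,205:315,::-1],(396,288),interpolation=2)])
cv2.imwrite('pics/p5.png',A)
E
```

```text
t 29.82 p [409.8 124.1 120.2] rot [ 1.7994e+02  4.0000e-02 -5.9830e+01] F [-0.3  0.3 -0.8] w 87.6 0.0
tx -0.007 ty -0.007 tz 0.041 twist 0.0010
tx 0.000 ty -0.000 tz 0.240 twist 0.0000
ring_box both ['top', 'scene'] [ 5.0618e+02  3.4468e+02 -1.2990e+01  2.6000e-01] ('top', array([ 5.0613e+02,  3.4503e+02, -1.1910e+01,  8.0000e-02])) ('scene', array([ 5.1411e+02,  3.4249e+02, -1.5250e+01,  1.7000e-01]))
```

View pics/p5.png

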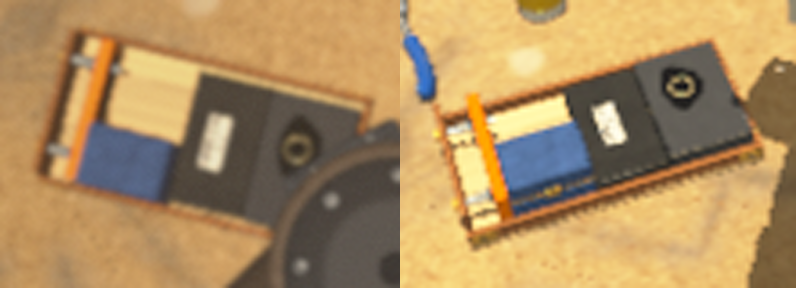

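The ring box sits flat against the near wall, between the punch box and the pushed-back bar (left crop 125,160). Its slot-mate space at left crop (155,95) is free. Now the jar.

```bash
python3 go.py 410.3 126.3 54 -60
```

```text
t 30.12 p [413.6 129.3 120. ] rot [-179.98    0.    -60.21] F [-0.6 -0.2  0.2] w 87.5 0.0
tx 0.004 ty 0.017 tz 0.264 twist -0.0012
```

>>> arm_command --commands '[{"tx": 0.004,"ty": 0.017,"tz": 0.06,"twist": 0},{"tx": 0.004,"ty": 0.017,"tz": 0.1,"twist": 0},{"tx": 0.004,"ty": 0.017,"tz": 0.15,"twist": 0},{"tx": 0.004,"ty": 0.017,"tz": 0.21,"twist": 0},{"tx": 0.004,"ty": 0.017,"tz": 0.264,"twist": 0},{"tx": 0.004,"ty": 0.017,"tz": 0.264,"twist": 0},{"tx": 0.004,"ty": 0.017,"tz": 0.264,"twist": 0},{"tx": 0.004,"ty": 0.017,"tz": 0.264,"twist": 0}]'

```text
t: 30.78
eef_pos: [0.4103, 0.126, 0.0542]
ee_rot: [3.142, -0.0, -1.05]
force: [0.2, 0.3, -0.6]
width: 0.0874
gripper_force: 0.0
```

>>> arm_command --commands '[{"tx": 0,"ty": 0,"tz": 0,"twist": 0},{"tx": 0,"ty": 0,"tz": 0,"twist": 0},{"tx": 0,"ty": 0,"tz": 0,"twist": 0},{"tx": 0,"ty": 0,"tz": 0,"twist": 0},{"tx": 0,"ty": 0,"tz": 0,"twist": 0},{"tx": 0,"ty": 0,"tz": 0,"twist": 0},{"tx": 0,"ty": 0,"tz": 0,"twist": 0},{"tx": 0,"ty": 0,"tz": 0,"twist": 0}]' --claw 0 --grip_force 25

```text
t: 31.45
eef_pos: [0.41, 0.1256, 0.054]
ee_rot: [-3.141, 0.0, -1.05]
force: [-0.3, -0.5, 2.7]
width: 0.056
gripper_force: 24.2
```

```bash
python3 go.py 410 126.5 130 -60 t 24.5 47.3 130 -103.4
```

```text
t 31.45 p [410.  125.6  54. ] rot [-179.97    0.    -60.18] F [-0.3 -0.5  2.7] w 56.0 24.2
tx -0.003 ty -0.002 tz -0.304 twist -0.0010
tx -0.415 ty -0.930 tz -0.000 twist 0.2411
```

>>> arm_command --commands '[{"tx": 0,"ty": 0,"tz": -0.15,"twist": 0},{"tx": 0,"ty": 0,"tz": -0.3,"twist": 0},{"tx": -0.418,"ty": -0.932,"tz": -0.304,"twist": 0.24},{"tx": -0.418,"ty": -0.932,"tz": -0.304,"twist": 0.24},{"tx": -0.418,"ty": -0.932,"tz": -0.304,"twist": 0.24},{"tx": -0.418,"ty": -0.932,"tz": -0.304,"twist": 0.24},{"tx": -0.418,"ty": -0.932,"tz": -0.304,"twist": 0.24},{"tx": -0.418,"ty": -0.932,"tz": -0.304,"twist": 0.24}]'

```text
t: 32.12
eef_pos: [0.5573, 0.3288, 0.129]
ee_rot: [3.141, -0.001, -1.807]
force: [0.4, -0.3, -1.4]
width: 0.0559
gripper_force: 23.7
```

```bash
python3 -c "
from h import *
for i in range(4): grab_frame('top')"; python3 go.py t 24.5 47.3 130 -103.4
```

```text
t 32.32 p [556.4 327.9 127.7] rot [ 1.7988e+02 -1.6000e-01 -1.0312e+02] F [-0.5 -0.6 -1.8] w 55.8 23.7
tx -0.021 ty -0.008 tz -0.009 twist 0.0015
```

>>> arm_command --commands '[{"tx": -0.02,"ty": -0.007,"tz": 0.02,"twist": 0.0015},{"tx": -0.02,"ty": -0.007,"tz": 0.05,"twist": 0.0015},{"tx": -0.02,"ty": -0.007,"tz": 0.064,"twist": 0.0015},{"tx": -0.02,"ty": -0.007,"tz": 0.064,"twist": 0.0015},{"tx": -0.02,"ty": -0.007,"tz": 0.064,"twist": 0.0015},{"tx": -0.02,"ty": -0.007,"tz": 0.064,"twist": 0.0015},{"tx": -0.02,"ty": -0.007,"tz": 0.064,"twist": 0.0015},{"tx": -0.02,"ty": -0.007,"tz": 0.064,"twist": 0.0015}]'

```text
t: 32.98
eef_pos: [0.5598, 0.3321, 0.1143]
ee_rot: [-3.141, 0.001, -1.805]
force: [-0.3, 0.6, -1.0]
width: 0.0556
gripper_force: 23.7
```

```bash
python3 go.py t 24.5 47.3 112 -103.4 t 24.5 47.3 58.5 -103.4; python3 -c "
from h import *
loc('ring_box',RB+[0,0,4],[508,345,np.radians(-13.4)],('scene',))
loc('jar',JR+[0,0,58],[559.4,332.5,0],('scene',))"
```

```text
t 32.98 p [559.8 332.1 114.3] rot [-1.7998e+02  4.0000e-02 -1.0343e+02] F [-0.3  0.6 -1. ] w 55.6 23.7
tx -0.001 ty 0.002 tz 0.009 twist -0.0002
tx -0.000 ty 0.000 tz 0.214 twist 0.0000
ring_box both ['scene'] [ 5.1471e+02  3.4253e+02 -1.4850e+01  1.7000e-01] ('scene', array([ 5.1471e+02,  3.4253e+02, -1.4850e+01,  1.7000e-01]))
jar both ['scene'] [559.28 336.21   1.81   0.69] ('scene', array([559.28, 336.21,   1.81,   0.69]))
```

>>> arm_command --commands '[{"tx": 0,"ty": 0.001,"tz": 0.02,"twist": 0},{"tx": 0,"ty": 0.001,"tz": 0.04,"twist": 0},{"tx": 0,"ty": 0.001,"tz": 0.06,"twist": 0},{"tx": 0,"ty": 0.001,"tz": 0.08,"twist": 0},{"tx": 0,"ty": 0.001,"tz": 0.1,"twist": 0},{"tx": 0,"ty": 0.001,"tz": 0.11,"twist": 0},{"tx": 0,"ty": 0.001,"tz": 0.11,"twist": 0},{"tx": 0,"ty": 0.001,"tz": 0.11,"twist": 0}]'

```text
t: 33.85
eef_pos: [0.5592, 0.3308, 0.0864]
ee_rot: [3.141, -0.002, -1.805]
force: [-2.9, -5.1, 6.9]
width: 0.0557
gripper_force: 24.9
```

```bash
python3 go.py t 24.5 47.3 58.5 -103.4
```

```text
t 33.85 p [559.2 330.8  86.4] rot [ 1.7998e+02 -1.4000e-01 -1.0342e+02] F [-2.9 -5.1  6.9] w 55.7 24.9
tx -0.007 ty 0.001 tz 0.112 twist -0.0001
```

Run:
```python
from h import *
a=grab_frame('scene');b=grab_frame('top')
A=np.hstack([cv2.resize(b[140:230,175:300,::-1],(300,216),interpolation=2),cv2.resize(a[200:280,205:285,::-1],(500,500),interpolation=2)[:,:]][1:])
cv2.imwrite('pics/p6.png',A)
```

```text
(no output)
```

View pics/p6.png

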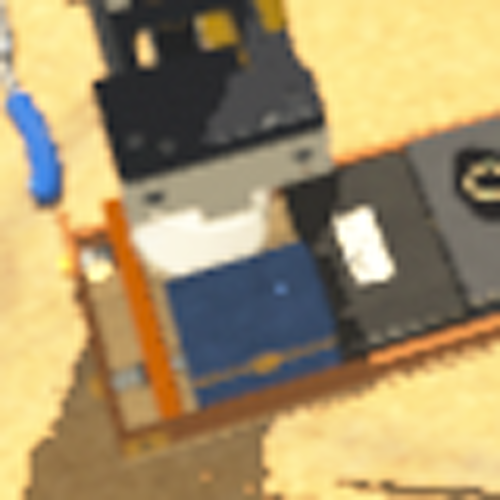

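The jar at crop (200,240) touches the bar and has pushed it clear of the ring box, so it sits about 4 mm too far towards the bar. I shift it towards the fixed end before lowering.

>>> arm_command --commands '[{"tx": 0,"ty": 0,"tz": -0.02,"twist": 0},{"tx": 0.003,"ty": 0,"tz": -0.02,"twist": 0},{"tx": 0.006,"ty": 0,"tz": -0.02,"twist": 0},{"tx": 0.009,"ty": 0,"tz": -0.02,"twist": 0},{"tx": 0.012,"ty": 0,"tz": -0.02,"twist": 0},{"tx": 0.012,"ty": 0,"tz": -0.02,"twist": 0},{"tx": 0.012,"ty": 0,"tz": -0.02,"twist": 0},{"tx": 0.012,"ty": 0,"tz": -0.02,"twist": 0}]'

```text
t: 34.62
eef_pos: [0.5587, 0.3293, 0.0911]
ee_rot: [3.141, -0.0, -1.805]
force: [0.1, -0.2, -1.5]
width: 0.0555
gripper_force: 23.7
```

```bash
python3 go.py t 24.5 45 58.5 -103.4;python3 -c "
from h import *
for i in range(3): grab_frame('scene')
loc('jar',JR+[0,0,36],[559.4,332.5,0],('scene',))"; python3 go.py t 24.5 45 58.5 -103.4
```

```text
t 34.62 p [558.7 329.3  91.1] rot [ 1.7999e+02 -1.0000e-02 -1.0343e+02] F [ 0.1 -0.2 -1.5] w 55.5 23.7
tx -0.004 ty 0.000 tz 0.130 twist -0.0002
jar both ['scene'] [558.83 336.5    2.54   0.75] ('scene', array([558.83, 336.5 ,   2.54,   0.75]))
t 34.87 p [558.7 329.3  91.3] rot [ 180.     -0.   -103.43] F [-0.5 -0.  -1.7] w 55.4 23.7
tx -0.004 ty 0.000 tz 0.131 twist -0.0002
```

>>> arm_command --commands '[{"tx": 0,"ty": 0,"tz": 0.015,"twist": 0},{"tx": 0,"ty": 0,"tz": 0.03,"twist": 0},{"tx": 0,"ty": 0,"tz": 0.045,"twist": 0},{"tx": 0,"ty": 0,"tz": 0.056,"twist": 0},{"tx": 0,"ty": 0,"tz": 0.056,"twist": 0},{"tx": 0,"ty": 0,"tz": 0.056,"twist": 0},{"tx": 0,"ty": 0,"tz": 0.056,"twist": 0},{"tx": 0,"ty": 0,"tz": 0.056,"twist": 0}]'

```text
t: 35.53
eef_pos: [0.5586, 0.3276, 0.0776]
ee_rot: [3.141, -0.002, -1.805]
force: [-1.0, -5.8, 5.6]
width: 0.0552
gripper_force: 24.5
```

The jar has tilted slightly in the grip from touching the bar's edge. I'll set it upright on the free bench nearby and centre it with two crossed grips. Then I re-insert it with the fingers along the tray's y, so the bar's push acts along the grip axis.

```bash
python3 go.py 558.6 328 135 -103.4 405 225 135 -103.4
```

```text
t 35.53 p [558.6 327.6  77.6] rot [ 1.7999e+02 -1.4000e-01 -1.0344e+02] F [-1.  -5.8  5.6] w 55.2 24.5
tx -0.002 ty 0.000 tz -0.230 twist -0.0002
tx 0.543 ty 0.502 tz -0.000 twist 0.0000
```

>>> arm_command --commands '[{"tx": 0,"ty": 0,"tz": -0.11,"twist": 0},{"tx": 0,"ty": 0,"tz": -0.23,"twist": 0},{"tx": 0.54,"ty": 0.5,"tz": -0.25,"twist": 0},{"tx": 0.54,"ty": 0.5,"tz": -0.25,"twist": 0},{"tx": 0.54,"ty": 0.5,"tz": -0.25,"twist": 0},{"tx": 0.54,"ty": 0.5,"tz": -0.25,"twist": 0},{"tx": 0.54,"ty": 0.5,"tz": -0.25,"twist": 0},{"tx": 0.54,"ty": 0.5,"tz": -0.25,"twist": 0}]'

```text
t: 36.2
eef_pos: [0.4025, 0.2242, 0.14]
ee_rot: [3.141, 0.0, -1.805]
force: [-0.9, -0.9, -2.0]
width: 0.055
gripper_force: 23.5
```

```bash
python3 go.py 405 225 56 -103.4
```

```text
t 36.2 p [402.5 224.2 140. ] rot [ 1.7994e+02  1.0000e-02 -1.0344e+02] F [-0.9 -0.9 -2. ] w 55.0 23.5
tx -0.006 ty -0.009 tz 0.336 twist -0.0002
```

>>> arm_command --commands '[{"tx": 0,"ty": 0,"tz": 0.12,"twist": 0},{"tx": 0,"ty": 0,"tz": 0.22,"twist": 0},{"tx": 0,"ty": 0,"tz": 0.29,"twist": 0},{"tx": 0,"ty": 0,"tz": 0.31,"twist": 0},{"tx": 0,"ty": 0,"tz": 0.325,"twist": 0},{"tx": 0,"ty": 0,"tz": 0.333,"twist": 0},{"tx": 0,"ty": 0,"tz": 0.338,"twist": 0},{"tx": 0,"ty": 0,"tz": 0.34,"twist": 0}]'

```text
t: 36.87
eef_pos: [0.4094, 0.233, 0.0591]
ee_rot: [-3.137, 0.011, -1.803]
force: [-11.8, 10.1, 33.4]
width: 0.0551
gripper_force: 29.0
```

>>> arm_command --commands '[{"tx": 0,"ty": 0,"tz": -0.01,"twist": 0},{"tx": 0,"ty": 0,"tz": -0.01,"twist": 0},{"tx": 0,"ty": 0,"tz": -0.01,"twist": 0},{"tx": 0,"ty": 0,"tz": -0.01,"twist": 0},{"tx": 0,"ty": 0,"tz": -0.01,"twist": 0},{"tx": 0,"ty": 0,"tz": -0.01,"twist": 0},{"tx": 0,"ty": 0,"tz": -0.01,"twist": 0},{"tx": 0,"ty": 0,"tz": -0.01,"twist": 0}]' --claw 0.85

```text
t: 37.53
eef_pos: [0.4058, 0.2268, 0.0571]
ee_rot: [3.141, -0.001, -1.805]
force: [-0.5, 0.6, -0.4]
width: 0.0743
gripper_force: 0.0
```

```bash
python3 - <<'E'
from h import *
a=grab_frame('scene')
loc('jar',JR,[405,225,0])
loc("ring_box",RB+[0,0,4],[506,345,np.radians(-13.4)])
A=np.hstack([cv2.resize(a[185:305,205:365,::-1],(760,570),interpolation=2)])
cv2.imwrite('pics/p7.png',A)
E
python3 go.py 405 225 56 -103.4
```

```text
jar both ['scene'] [ 4.1212e+02  2.4745e+02 -3.6000e-01  6.8000e-01] ('scene', array([ 4.1212e+02,  2.4745e+02, -3.6000e-01,  6.8000e-01]))
ring_box both ['top', 'scene'] [ 5.0645e+02  3.4511e+02 -1.5040e+01  4.6000e-01] ('top', array([ 5.0653e+02,  3.4485e+02, -1.3560e+01,  2.7000e-01])) ('scene', array([ 5.1245e+02,  3.4356e+02, -1.5900e+01,  1.8000e-01]))
t 37.98 p [405.8 227.   57.3] rot [-180.      0.   -103.43] F [-0.8  0.5 -0.8] w 74.4 0.0
tx 0.008 ty 0.001 tz 0.005 twist -0.0002
```

View pics/p7.png

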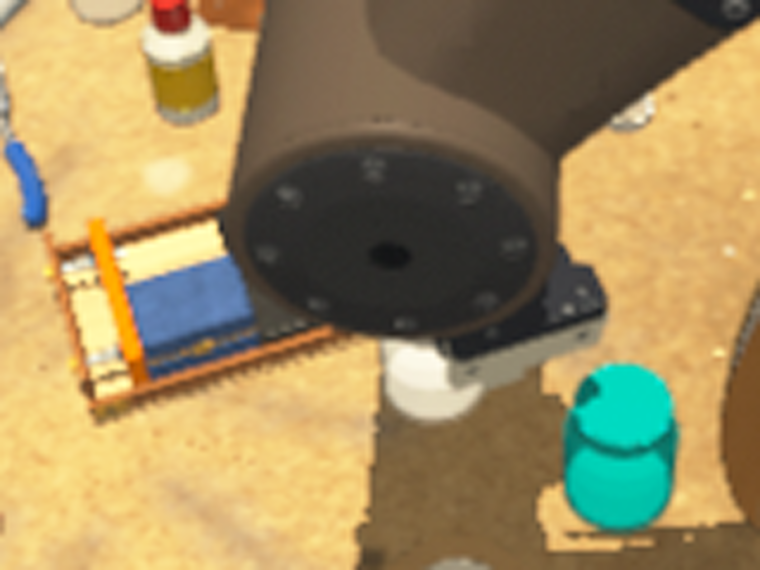

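The jar stands upright on the bench at crop (430,380), a little to +y of the gripper. The ring box is still held by the bar. I lift clear and measure the jar afresh.

>>> arm_command --commands '[{"tx": 0,"ty": 0,"tz": -0.12,"twist": 0},{"tx": 0,"ty": 0,"tz": -0.25,"twist": 0},{"tx": 0,"ty": 0,"tz": -0.35,"twist": 0},{"tx": 0.5,"ty": -0.3,"tz": -0.4,"twist": -0.24},{"tx": 0.5,"ty": -0.3,"tz": -0.4,"twist": -0.24},{"tx": 0.5,"ty": -0.3,"tz": -0.4,"twist": -0.24},{"tx": 0.5,"ty": -0.3,"tz": -0.4,"twist": -0.24},{"tx": 0.5,"ty": -0.3,"tz": -0.4,"twist": -0.24}]' --claw 1

```text
t: 38.65
eef_pos: [0.4502, 0.0846, 0.1578]
ee_rot: [-3.141, -0.0, -1.243]
force: [0.7, -1.1, -0.2]
width: 0.0875
gripper_force: 0.0
```

```bash
python3 - <<'E'
from h import *
loc('jar',JR,[407,240,0])
for c in('top','scene'):
    print(c,[(np.round(d['uv']),np.round(1000*ray(d['uv'],0,c)[:2]),round(d['score'],2)) for d in spot_point('jar',c)],[np.round(d['rect']).tolist() for d in boxes_of('jar',c)])
print(proj([.407,.235,.04],'top'),proj([.407,.235,.04],'scene'))
E
python3 go.py 405 225 56 -103.4
```

```text
jar both ['scene'] [ 4.1387e+02  2.4697e+02 -3.8000e+00  2.1000e-01] ('scene', array([ 4.1387e+02,  2.4697e+02, -3.8000e+00,  2.1000e-01]))
top [] [[414.0, 189.0, 447.0, 218.0], [270.0, 276.0, 289.0, 296.0], [188.0, 151.0, 290.0, 194.0]]
scene [(array([294., 263.]), array([420., 245.]), 0.8), (array([334., 287.]), array([300., 203.]), 0.79)] [[322.0, 262.0, 350.0, 298.0], [281.0, 238.0, 305.0, 276.0], [384.0, 167.0, 402.0, 195.0]]
[260.22297786 233.5729528 ] [300.05169323 255.42517154]
t 39.05 p [449.6  88.8 157.2] rot [179.99  -0.   -71.45] F [-0.  -0.2  0.2] w 87.4 0.0
tx -0.573 ty -0.004 tz 0.405 twist 0.1775
```

```bash
python3 go.py 413 246 115 -103.4
```

```text
t 39.05 p [449.6  88.8 157.2] rot [179.99  -0.   -71.45] F [-0.  -0.2  0.2] w 87.4 0.0
tx -0.643 ty -0.061 tz 0.169 twist 0.1775
```

>>> arm_command --commands '[{"tx": -0.643,"ty": -0.061,"tz": 0.0,"twist": 0.1775},{"tx": -0.643,"ty": -0.061,"tz": 0.0,"twist": 0.1775},{"tx": -0.643,"ty": -0.061,"tz": 0.1,"twist": 0.1775},{"tx": -0.643,"ty": -0.061,"tz": 0.169,"twist": 0.1775},{"tx": -0.643,"ty": -0.061,"tz": 0.169,"twist": 0.1775},{"tx": -0.643,"ty": -0.061,"tz": 0.169,"twist": 0.1775},{"tx": -0.643,"ty": -0.061,"tz": 0.169,"twist": 0.1775},{"tx": -0.643,"ty": -0.061,"tz": 0.169,"twist": 0.1775}]'

```text
t: 39.72
eef_pos: [0.4127, 0.2455, 0.1151]
ee_rot: [3.142, -0.0, -1.801]
force: [1.1, -0.4, 0.2]
width: 0.0875
gripper_force: 0.0
```

```bash
python3 - <<'E'
from h import *
for c in('top','scene'):
    grab_frame(c);print(c,[(np.round(1000*ray(d['uv'],0,c)[:2]),round(d['score'],2)) for d in spot_point('jar',c)])
loc('jar',JR,[414,247,0])
E
python3 go.py 413 246 42 -103.4
```

```text
top [(array([300., 205.]), 0.89), (array([410., 247.]), 0.47)]
scene [(array([416., 249.]), 0.97), (array([296., 198.]), 0.79), (array([ 476., -158.]), 0.79)]
jar both ['top', 'scene'] [411.66 247.62   3.09   1.26] ('top', array([395.67, 211.51,  27.11,   0.84])) ('scene', array([4.1065e+02, 2.4893e+02, 2.1700e+00, 4.1000e-01]))
t 40.12 p [413.2 244.8 115.4] rot [-1.7999e+02  4.0000e-02 -1.0340e+02] F [ 0.5 -0.3 -0.1] w 87.3 0.0
tx -0.004 ty 0.002 tz 0.293 twist -0.0000
```

>>> arm_command --commands '[{"tx": -0.009,"ty": 0.002,"tz": 0.1,"twist": 0},{"tx": -0.009,"ty": 0.002,"tz": 0.16,"twist": 0},{"tx": -0.009,"ty": 0.002,"tz": 0.22,"twist": 0},{"tx": -0.009,"ty": 0.002,"tz": 0.26,"twist": 0},{"tx": -0.009,"ty": 0.002,"tz": 0.294,"twist": 0},{"tx": -0.009,"ty": 0.002,"tz": 0.294,"twist": 0},{"tx": -0.009,"ty": 0.002,"tz": 0.294,"twist": 0},{"tx": -0.009,"ty": 0.002,"tz": 0.294,"twist": 0}]'

```text
t: 40.78
eef_pos: [0.4133, 0.2478, 0.0421]
ee_rot: [-3.141, 0.001, -1.804]
force: [0.9, -0.3, 0.1]
width: 0.0874
gripper_force: 0.0
```

>>> arm_command --commands '[{"tx": 0,"ty": 0,"tz": 0,"twist": 0},{"tx": 0,"ty": 0,"tz": 0,"twist": 0},{"tx": 0,"ty": 0,"tz": 0,"twist": 0},{"tx": 0,"ty": 0,"tz": 0,"twist": 0},{"tx": 0,"ty": 0,"tz": 0,"twist": 0},{"tx": 0,"ty": 0,"tz": 0,"twist": 0},{"tx": 0,"ty": 0,"tz": 0,"twist": 0},{"tx": 0,"ty": 0,"tz": 0,"twist": 0}]' --claw 0 --grip_force 10

```text
t: 41.45
eef_pos: [0.4131, 0.2476, 0.0417]
ee_rot: [-3.141, 0.0, -1.804]
force: [-1.0, 0.5, 3.9]
width: 0.0591
gripper_force: 10.0
```

>>> arm_command --commands '[{"tx": 0,"ty": 0,"tz": 0,"twist": 0},{"tx": 0,"ty": 0,"tz": 0,"twist": 0},{"tx": 0,"ty": 0,"tz": 0,"twist": 0},{"tx": 0,"ty": 0,"tz": 0,"twist": -0.25},{"tx": 0,"ty": 0,"tz": 0,"twist": -0.25},{"tx": 0,"ty": 0,"tz": 0,"twist": -0.25},{"tx": 0,"ty": 0,"tz": 0,"twist": -0.25},{"tx": 0,"ty": 0,"tz": 0,"twist": -0.25}]' --claw 1

```text
t: 42.12
eef_pos: [0.4129, 0.2474, 0.0414]
ee_rot: [3.141, -0.0, -1.173]
force: [0.5, -0.3, 0.4]
width: 0.0878
gripper_force: 0.0
```

```bash
python3 go.py 413.1 247.6 41.7 -13.4
```

```text
t 42.12 p [412.9 247.4  41.4] rot [ 1.7999e+02 -1.0000e-02 -6.7210e+01] F [ 0.5 -0.3  0.4] w 87.8 0.0
tx -0.001 ty -0.001 tz -0.001 twist -0.2989
```

>>> arm_command --commands '[{"tx": 0,"ty": 0,"tz": 0,"twist": -0.299},{"tx": 0,"ty": 0,"tz": 0,"twist": -0.299},{"tx": 0,"ty": 0,"tz": 0,"twist": -0.299},{"tx": 0,"ty": 0,"tz": 0,"twist": -0.299},{"tx": 0,"ty": 0,"tz": 0,"twist": -0.299},{"tx": 0,"ty": 0,"tz": 0,"twist": -0.299},{"tx": 0,"ty": 0,"tz": 0,"twist": -0.299},{"tx": 0,"ty": 0,"tz": 0,"twist": -0.299}]'

```text
t: 42.78
eef_pos: [0.413, 0.2474, 0.0414]
ee_rot: [3.141, 0.0, -0.233]
force: [0.1, -0.1, 0.2]
width: 0.0876
gripper_force: 0.0
```

>>> arm_command --commands '[{"tx": 0,"ty": 0,"tz": 0,"twist": 0},{"tx": 0,"ty": 0,"tz": 0,"twist": 0},{"tx": 0,"ty": 0,"tz": 0,"twist": 0},{"tx": 0,"ty": 0,"tz": 0,"twist": 0},{"tx": 0,"ty": 0,"tz": 0,"twist": 0},{"tx": 0,"ty": 0,"tz": 0,"twist": 0},{"tx": 0,"ty": 0,"tz": 0,"twist": 0},{"tx": 0,"ty": 0,"tz": 0,"twist": 0}]' --claw 0 --grip_force 30

```text
t: 43.45
eef_pos: [0.4129, 0.2473, 0.0415]
ee_rot: [3.141, 0.0, -0.24]
force: [-0.7, -0.4, 0.5]
width: 0.0558
gripper_force: 30.0
```

```bash
python3 go.py 413 247.6 130 -13.4 t 24.5 43 130 -13.4; python3 -c "
from h import *
grab_frame('scene')
loc('jar',JR,[413,247.6,0],('scene',))"
```

```text
t 43.45 p [412.9 247.3  41.5] rot [ 1.7998e+02  1.0000e-02 -1.3750e+01] F [-0.7 -0.4  0.5] w 55.8 30.0
tx 0.000 ty -0.001 tz -0.354 twist -0.0020
tx 0.491 ty -0.449 tz -0.000 twist 0.0000
jar both ['scene'] [412.7  246.83  -1.12   0.73] ('scene', array([412.7 , 246.83,  -1.12,   0.73]))
```

>>> arm_command --commands '[{"tx": 0,"ty": 0,"tz": -0.12,"twist": 0},{"tx": 0,"ty": 0,"tz": -0.26,"twist": 0},{"tx": 0,"ty": 0,"tz": -0.354,"twist": -0.002},{"tx": 0.49,"ty": -0.45,"tz": -0.354,"twist": -0.002},{"tx": 0.49,"ty": -0.45,"tz": -0.354,"twist": -0.002},{"tx": 0.49,"ty": -0.45,"tz": -0.354,"twist": -0.002},{"tx": 0.49,"ty": -0.45,"tz": -0.354,"twist": -0.002},{"tx": 0.49,"ty": -0.45,"tz": -0.354,"twist": -0.002}]'

```text
t: 44.27
eef_pos: [0.5643, 0.3309, 0.128]
ee_rot: [-3.141, -0.002, -0.233]
force: [2.4, 0.3, -2.0]
width: 0.0552
gripper_force: 29.9
```

```bash
python3 -c "
from h import *
for i in range(3): grab_frame('top')
loc('jar',JR+[0,0,88],[559,328,0],('scene',))
loc('ring_box',RB+[0,0,4],[507,345,np.radians(-13.4)])"; python3 go.py t 24.5 42 100 -13.4
```

```text
jar both [] [559. 328.   0.   0.]
ring_box both ['top', 'scene'] [ 5.0638e+02  3.4573e+02 -1.3650e+01  2.7000e-01] ('top', array([ 5.0598e+02,  3.4687e+02, -1.3530e+01,  7.0000e-02])) ('scene', array([ 5.1501e+02,  3.4275e+02, -1.2980e+01,  1.6000e-01]))
t 44.72 p [558.2 327.7 130.8] rot [-1.7994e+02 -3.0000e-02 -1.3350e+01] F [-0.1 -0.6 -1.9] w 56.1 29.9
tx -0.000 ty 0.001 tz 0.123 twist 0.0003
```

>>> arm_command --commands '[{"tx": 0,"ty": 0,"tz": 0.06,"twist": 0},{"tx": 0,"ty": 0,"tz": 0.12,"twist": 0},{"tx": 0,"ty": 0,"tz": 0.16,"twist": 0},{"tx": 0,"ty": 0,"tz": 0.19,"twist": 0},{"tx": 0,"ty": 0,"tz": 0.21,"twist": 0},{"tx": 0,"ty": 0,"tz": 0.225,"twist": 0},{"tx": 0,"ty": 0,"tz": 0.235,"twist": 0},{"tx": 0,"ty": 0,"tz": 0.235,"twist": 0}]'

```text
t: 45.38
eef_pos: [0.5587, 0.3277, 0.0711]
ee_rot: [3.141, 0.0, -0.233]
force: [-0.8, 0.1, -1.9]
width: 0.0558
gripper_force: 29.9
```

```bash
python3 go.py t 24.5 50 72 -13.4
```

```text
t 45.38 p [558.7 327.7  71.1] rot [ 1.7999e+02  1.0000e-02 -1.3370e+01] F [-0.8  0.1 -1.9] w 55.8 29.9
tx -0.002 ty -0.030 tz -0.004 twist 0.0001
```

>>> arm_command --commands '[{"tx": 0,"ty": -0.006,"tz": 0,"twist": 0},{"tx": 0,"ty": -0.012,"tz": 0,"twist": 0},{"tx": 0,"ty": -0.018,"tz": 0,"twist": 0},{"tx": 0,"ty": -0.024,"tz": 0,"twist": 0},{"tx": 0,"ty": -0.03,"tz": 0,"twist": 0},{"tx": 0,"ty": -0.034,"tz": 0,"twist": 0},{"tx": 0,"ty": -0.034,"tz": 0,"twist": 0},{"tx": 0,"ty": -0.034,"tz": 0,"twist": 0}]'

```text
t: 46.05
eef_pos: [0.5605, 0.3356, 0.0713]
ee_rot: [3.141, 0.0, -0.234]
force: [-1.1, -4.5, 0.1]
width: 0.0559
gripper_force: 29.9
```

>>> arm_command --commands '[{"tx": 0,"ty": 0,"tz": 0.018,"twist": 0},{"tx": 0,"ty": 0,"tz": 0.036,"twist": 0},{"tx": 0,"ty": 0,"tz": 0.052,"twist": 0},{"tx": 0,"ty": 0,"tz": 0.066,"twist": 0},{"tx": 0,"ty": 0,"tz": 0.078,"twist": 0},{"tx": 0,"ty": 0,"tz": 0.088,"twist": 0},{"tx": 0,"ty": 0,"tz": 0.095,"twist": 0},{"tx": 0,"ty": 0,"tz": 0.095,"twist": 0}]'

```text
t: 46.72
eef_pos: [0.5601, 0.3353, 0.0466]
ee_rot: [3.14, 0.001, -0.234]
force: [-0.5, -5.3, -2.6]
width: 0.0559
gripper_force: 29.9
```

```bash
python3 go.py t 24.5 48 45.5 -13.4
```

```text
t 46.72 p [560.1 335.3  46.6] rot [ 1.7992e+02  6.0000e-02 -1.3390e+01] F [-0.5 -5.3 -2.6] w 55.9 29.9
tx -0.000 ty 0.009 tz 0.005 twist 0.0000
```

>>> arm_command --commands '[{"tx": 0,"ty": 0,"tz": 0.003,"twist": 0},{"tx": 0,"ty": 0.003,"tz": 0.004,"twist": 0},{"tx": 0,"ty": 0.006,"tz": 0.004,"twist": 0},{"tx": 0,"ty": 0.009,"tz": 0.004,"twist": 0},{"tx": 0,"ty": 0.01,"tz": 0.004,"twist": 0},{"tx": 0,"ty": 0.01,"tz": 0.004,"twist": 0},{"tx": 0,"ty": 0.01,"tz": 0.004,"twist": 0},{"tx": 0,"ty": 0.01,"tz": 0.004,"twist": 0}]'

```text
t: 47.38
eef_pos: [0.5599, 0.3334, 0.0463]
ee_rot: [3.141, 0.0, -0.234]
force: [-1.0, -4.6, -1.9]
width: 0.0561
gripper_force: 29.9
```

>>> arm_command --commands '[{"tx": 0,"ty": 0.002,"tz": 0.004,"twist": 0},{"tx": 0,"ty": 0.004,"tz": 0.004,"twist": 0},{"tx": 0,"ty": 0.004,"tz": 0.004,"twist": 0},{"tx": 0,"ty": 0.004,"tz": 0.004,"twist": 0},{"tx": 0,"ty": 0.004,"tz": 0.004,"twist": 0},{"tx": 0,"ty": 0.004,"tz": 0.004,"twist": 0},{"tx": 0,"ty": 0.004,"tz": 0.004,"twist": 0},{"tx": 0,"ty": 0.004,"tz": 0.004,"twist": 0}]'

```text
t: 48.05
eef_pos: [0.56, 0.3328, 0.0458]
ee_rot: [-3.141, -0.0, -0.233]
force: [-2.3, -2.8, 2.0]
width: 0.0559
gripper_force: 30.0
```

>>> arm_command --commands '[{"tx": 0,"ty": 0,"tz": 0,"twist": 0},{"tx": 0,"ty": 0,"tz": 0,"twist": 0},{"tx": 0,"ty": 0,"tz": 0,"twist": 0},{"tx": 0,"ty": 0,"tz": 0,"twist": 0},{"tx": 0,"ty": 0,"tz": 0,"twist": 0},{"tx": 0,"ty": 0,"tz": 0,"twist": 0},{"tx": 0,"ty": 0,"tz": -0.05,"twist": 0},{"tx": 0,"ty": 0,"tz": -0.15,"twist": 0}]' --claw 0.85

```text
t: 48.72
eef_pos: [0.5583, 0.3312, 0.0809]
ee_rot: [3.137, 0.003, -0.234]
force: [0.1, -0.4, -0.6]
width: 0.0744
gripper_force: 0.0
```

>>> arm_command --commands '[{"tx": 0,"ty": 0,"tz": -0.1,"twist": 0},{"tx": 0,"ty": 0,"tz": -0.25,"twist": 0},{"tx": 0,"ty": 0,"tz": -0.4,"twist": 0},{"tx": 0,"ty": 1,"tz": -0.4,"twist": 0},{"tx": 0,"ty": 1,"tz": -0.4,"twist": 0},{"tx": 0,"ty": 1,"tz": -0.4,"twist": 0},{"tx": 0,"ty": 1,"tz": -0.4,"twist": 0},{"tx": 0,"ty": 1,"tz": -0.4,"twist": 0}]'

```text
t: 49.38
eef_pos: [0.511, 0.1283, 0.1843]
ee_rot: [-3.141, -0.001, -0.233]
force: [0.8, 0.4, -0.4]
width: 0.0744
gripper_force: 0.0
```

Run:
```python
from h import *
for i in range(4): grab_frame('scene')
r=np.radians
loc('jar',JR+[0,0,4],[559.5,332.5,0])
loc("ring_box",RB+[0,0,4],[506,345,r(-13.4)])
loc('punch_box',PB+[0,0,4],[521.5,278.6,r(76.6)])
loc('soldering_block',SB,[507,219,r(76.6)])
print([np.round(1000*ray(d['uv'],.04,'top')) for d in spot_point('keeper_face','top')])
print({k:get_state()[k] for k in('t','eef_pos','force')})
```

```text
jar both ['scene'] [5.6223e+02 3.3262e+02 1.0300e+00 3.7000e-01] ('scene', array([5.6223e+02, 3.3262e+02, 1.0300e+00, 3.7000e-01]))
ring_box both ['scene'] [ 5.1175e+02  3.4406e+02 -1.4520e+01  1.6000e-01] ('scene', array([ 5.1175e+02,  3.4406e+02, -1.4520e+01,  1.6000e-01]))
punch_box both [] [521.5 278.6  76.6   0. ]
soldering_block both ['scene'] [5.0902e+02 2.1818e+02 7.5900e+01 9.0000e-02] ('scene', array([5.0902e+02, 2.1818e+02, 7.5900e+01, 9.0000e-02]))
[]
{'t': 50.4333, 'eef_pos': array([0.51164985, 0.12983731, 0.18302661]), 'force': array([ 0.5962984 , -0.01700294, -0.44046024])}
```

>>> arm_command --commands '[{"tx": 0.2,"ty": 0.95,"tz": -0.2,"twist": 0},{"tx": 0.2,"ty": 0.95,"tz": -0.2,"twist": 0},{"tx": 0.2,"ty": 0.95,"tz": -0.2,"twist": 0},{"tx": 0.2,"ty": 0.95,"tz": -0.2,"twist": 0},{"tx": 0.2,"ty": 0.95,"tz": -0.2,"twist": 0},{"tx": 0.2,"ty": 0.95,"tz": -0.2,"twist": 0},{"tx": 0.2,"ty": 0.95,"tz": -0.2,"twist": 0},{"tx": 0.2,"ty": 0.95,"tz": -0.2,"twist": 0}]'

```text
t: 51.1
eef_pos: [0.5052, -0.1148, 0.2334]
ee_rot: [-3.141, -0.001, -0.238]
force: [-0.2, 0.8, -0.4]
width: 0.0746
gripper_force: 0.0
```

Run:
```python
from h import *
r=np.radians
grab_frame('top');grab_frame('scene')
loc('jar',JR+[0,0,4],[559.5,332.5,0])
loc("ring_box",RB+[0,0,4],[506,345,r(-13.4)])
loc('punch_box',PB+[0,0,4],[521.5,278.6,r(76.6)])
loc('soldering_block',SB,[507,219,r(76.6)])
for c in('top','scene'):
  print(c,[np.round(1000*ray(d['uv'],.04,c)) for d in spot_point('keeper_face',c)],[(d['rect'],round(d['score'],2)) for d in boxes_of('jar',c)])
  h=hull(JR+[0,0,4],[560,332.8,0],c);print(h.min(0),h.max(0))
for n,z in(("loupe",.01),("tape_roll",.018),("flux_bottle",.1)): print(n,fit(n,"top",z)[:1])
print(get_state()['t'])
```

```text
jar both ['top', 'scene'] [558.44 332.3    2.08   0.58] ('top', array([5.5573e+02, 3.2876e+02, 7.1500e+00, 1.6000e-01])) ('scene', array([5.8227e+02, 3.2664e+02, 1.4800e+00, 4.0000e-01]))
ring_box both ['top', 'scene'] [ 5.0781e+02  3.4514e+02 -1.4630e+01  3.1000e-01] ('top', array([ 5.0776e+02,  3.4487e+02, -1.3410e+01,  9.0000e-02])) ('scene', array([ 5.1173e+02,  3.4406e+02, -1.4530e+01,  2.2000e-01]))
punch_box both ['top', 'scene'] [5.2165e+02 2.7834e+02 7.6200e+01 2.5000e-01] ('top', array([5.2235e+02, 2.8065e+02, 7.6170e+01, 9.0000e-02])) ('scene', array([5.2532e+02, 2.7660e+02, 7.5790e+01, 1.5000e-01]))
soldering_block both ['top', 'scene'] [5.0663e+02 2.2004e+02 7.6940e+01 3.0000e-01] ('top', array([5.0615e+02, 2.2013e+02, 7.7960e+01, 1.3000e-01])) ('scene', array([5.1300e+02, 2.1689e+02, 7.4820e+01, 1.5000e-01]))
top [array([554., 375.,  40.])] [([260.4, 266.7, 289.3, 298.5], 0.87), ([415.3, 196.3, 446.7, 214.5], 0.68), ([200.9, 156.2, 236.5, 181.4], 0.61)]
[201.49513 150.72945] [234.61244 181.82523]
scene [array([540., 367.,  40.])] [([379.7, 165.6, 400.6, 195.9], 0.93), ([267.9, 219.3, 302.7, 253.2], 0.74), ([226.3, 216.6, 247.8, 244.0], 0.73), ([322.7, 263.6, 348.1, 298.6], 0.73)]
[224.71548 215.40045] [251.60274 251.46286]
loupe [(0.43, 'c', 525.6, 294.6, 'size', 237.6, 120.3, 'ang', 76.6, 'px', [228.0, 194.0])]
tape_roll [(0.69, 'c', 282.8, 315.9, 'size', 75.2, 81.2, 'ang', 0.4, 'px', [226.0, 288.0])]
flux_bottle [(0.58, 'c', 666.1, 250.0, 'size', 54.4, 38.5, 'ang', 26.9, 'px', [252.0, 116.0])]
52.35
```

Run:
```python
from h import *
b=grab_frame('top');u=cv2.resize(b,None,fx=S,fy=S,interpolation=2);hsv=cv2.cvtColor(u,cv2.COLOR_RGB2HSV)
m=cv2.inRange(hsv,np.array([0,0,150]),np.array([180,70,255]));k=np.zeros_like(m);k[140*S:195*S,190*S:245*S]=m[140*S:195*S,190*S:245*S]
k=cv2.morphologyEx(k,cv2.MORPH_OPEN,np.ones((9,9)))
c=max(cv2.findContours(k,0,1)[0],key=cv2.contourArea)
(x,y),r=cv2.minEnclosingCircle(c);p=(np.array([x,y])+.5)/S-.5
e=cv2.fitEllipse(c)
print("lid px",p,r/S,"ellipse",np.array(e[0])/S,np.array(e[1])/S,"area",cv2.contourArea(c)/S/S,"world z84",1000*ray(p,.084,'top'),"pred px",proj([.56,.3328,.084],'top'), "start lid pred", proj([.4103,.1263,.08],'top'))
```

```text
lid px [219.09298706 167.34298706] 14.964635848999023 ellipse [219.52896118 167.56924438] [24.51397514 29.84791946] area 571.40625 world z84 [552.66892276 323.44810822  84.        ] pred px [214.9669093  164.05864364] start lid pred [307.49753711 232.10744924]
```

```bash
cat > lid.py <<'E'
from h import *
def lid(img,cam,win,z,vmin=150):
    u=cv2.resize(img,None,fx=S,fy=S,interpolation=2);hsv=cv2.cvtColor(u,cv2.COLOR_RGB2HSV)
    m=cv2.inRange(hsv,np.array([0,0,vmin]),np.array([180,70,255]));k=np.zeros_like(m);x0,y0,x1,y1=[S*v for v in win];k[y0:y1,x0:x1]=m[y0:y1,x0:x1]
    k=cv2.morphologyEx(k,cv2.MORPH_OPEN,np.ones((9,9)))
    c=max(cv2.findContours(k,0,1)[0],key=cv2.contourArea);e=cv2.fitEllipse(c);p=(np.array(e[0])+.5)/S-.5
    q=(c[:,0]+.5)/S-.5
    print(cam,vmin,"c",p.round(1),np.round(np.array(e[1])/S,1),"bbox",q.min(0),q.max(0),"w",np.round(1000*ray(p,z,cam)[:2]))
def pr(P,x,cam):
    h=hull(P,x,cam);print("  pred lid bbox",h.min(0).round(1),h.max(0).round(1))
E
python3 - <<'E'
from lid import *
t0=cv2.imread("pics/t.png")[...,::-1].copy();s0=cv2.imread("pics/s.png")[...,::-1].copy()
L=cyl(56,.01)
for v in(130,160,190):
  lid(t0,"top",(285,215,330,255),.08,v);lid(s0,"scene",(312,210,352,260),.08,v)
pr(L+[0,0,80],[410.3,126.3,0],"top");pr(L+[0,0,80],[410.3,126.3,0],"scene")
a=grab_frame("scene");b=grab_frame("top")
for v in(130,160,190):
  lid(b,"top",(190,140,245,195),.084,v);lid(a,"scene",(218,205,262,255),.084,v)
for d in (L+[0,0,84],): pr(d,[560,332.8,0],"top");pr(d,[560,332.8,0],"scene")
print("hsv row across lid top", cv2.cvtColor(b,cv2.COLOR_RGB2HSV)[166,196:242:2].tolist())
print(get_state()["t"])
E
```

```text
top 130 c [308.2 232. ] [24.2 24.5] bbox [296.125 219.875] [320.625 244.125] w [411. 125.]
scene 130 c [333.1 236. ] [20.  34.6] bbox [322.875 219.625] [342.875 251.625] w [385. 147.]
top 160 c [307.9 232.3] [23.6 24.1] bbox [296.125 220.375] [319.875 244.125] w [410. 125.]
scene 160 c [332.7 242. ] [18.9 21.9] bbox [323.125 233.125] [342.875 251.375] w [370. 159.]
top 190 c [307.7 232. ] [22.  22.4] bbox [296.375 221.125] [318.875 242.875] w [411. 126.]
scene 190 c [332.7 241.7] [17.7 21. ] bbox [323.125 233.875] [342.875 250.625] w [370. 159.]
  pred lid bbox [294.8 219.4] [320.2 244.9]
  pred lid bbox [322.9 218.3] [344.1 234.5]
top 130 c [219.3 167.4] [24.7 30.2] bbox [205.125 153.875] [233.625 181.125] w [553. 323.]
scene 130 c [238.3 231. ] [21.8 27.6] bbox [227.875 217.625] [250.125 244.125] w [536. 340.]
top 160 c [219.  167.2] [24.3 29.6] bbox [205.125 153.875] [232.875 180.375] w [553. 324.]
scene 160 c [237. 225.] [14.8 19.4] bbox [227.875 217.625] [246.625 232.625] w [556. 333.]
top 190 c [218.1 166.7] [23.4 27.8] bbox [205.125 153.875] [231.375 179.375] w [554. 326.]
scene 190 c [236.9 224.8] [14.3 19.2] bbox [227.875 217.625] [246.375 232.125] w [556. 333.]
  pred lid bbox [202.4 151.6] [227.5 176.6]
  pred lid bbox [225.5 216. ] [247.1 232.2]
hsv row across lid top [[14, 142, 95], [17, 125, 206], [20, 116, 235], [16, 148, 234], [13, 137, 231], [21, 46, 233], [20, 40, 237], [21, 39, 237], [21, 39, 237], [21, 38, 238], [21, 36, 239], [21, 36, 239], [20, 36, 239], [21, 35, 240], [20, 33, 239], [17, 51, 213], [23, 44, 186], [27, 40, 217], [22, 52, 178], [18, 93, 140], [17, 103, 111], [14, 64, 84], [15, 64, 80]]
52.5
```

Run:
```python
from h import *
from scipy.optimize import least_squares
b=grab_frame("top");t0=cv2.imread("pics/t.png")[...,::-1].copy();p5=None
th=np.radians(-13.4);R=np.array([[np.cos(th),np.sin(th)],[-np.sin(th),np.cos(th)]])
tr=lambda w:(R@(w.T-np.array([[524.6],[292.2]]))).T
def bar(img,nm):
    u=cv2.resize(img,None,fx=S,fy=S,interpolation=2);h=cv2.cvtColor(u,cv2.COLOR_RGB2HSV)
    m=cv2.inRange(h,np.array([6,185,150]),np.array([16,255,255]));k=np.zeros_like(m);k[145*S:205*S,180*S:225*S]=m[145*S:205*S,180*S:225*S]
    ys,xs=np.nonzero(k);w=tr(np.array([ray(((x+.5)/S-.5,(y+.5)/S-.5),.04,"top")[:2]*1000 for x,y in zip(xs[::5],ys[::5])]))
    for lo,hi in((-45,-10),(-10,20),(20,45)):
        q=w[(w[:,0]>lo)&(w[:,0]<hi),1]; print(nm,lo,len(q),np.round(np.percentile(q,[3,50,97]),1) if len(q) else "")
bar(t0,"start");bar(b,"now")
def arc(img,c0,z,nm):
    h=cv2.cvtColor(img,cv2.COLOR_RGB2HSV).astype(float);s=h[...,1]
    pts=[]
    for a in np.radians(np.arange(150,301,6)): # up-left arc
        rr=np.arange(6,18,.25);xy=np.array([c0[0]+rr*np.cos(a),c0[1]+rr*np.sin(a)]).astype(np.float32)
        v=cv2.remap(s.astype(np.float32),xy[0][None],xy[1][None],1)[0]
        i=np.nonzero(v>80)[0]
        if len(i): pts.append(xy[:,i[0]])
    pts=np.array(pts);f=least_squares(lambda p:np.hypot(pts[:,0]-p[0],pts[:,1]-p[1])-p[2],[*c0,12],loss="soft_l1")
    g=least_squares(lambda p:np.hypot(pts[:,0]-p[0],pts[:,1]-p[1])-RAD,c0,loss="soft_l1") if nm!="start" else f
    w=1000*ray(g.x[:2],z,"top")[:2];print(nm,f.x.round(2),"fixed-r",g.x[:2].round(2),w.round(1),"tray",tr(w[None]).round(1));return f.x[2]
RAD=arc(t0,(307.9,232.2),.08,"start")*1042/1038
arc(b,(217,166),.084,"now")
print(get_state()["t"])
```

```text
start -45 193 [65.6 69.8 74.1]
start -10 158 [65.7 69.8 74. ]
start 20 123 [66.  70.  73.8]
now -45 77 [80.7 82.4 84.3]
now -10 90 [76.2 80.9 83.8]
now 20 2 [83.1 83.1 83.2]
start [308.33 232.16  12.79] fixed-r [308.33 232.16] [410.2 124.5] tray [[ -72.4 -189.7]]
now [216.48 165.15  11.82] fixed-r [217.4  166.05] [555.6 327.3] tray [[22.  41.3]]
52.55
```

```bash
python3 -c "
from station import *
print(job_done())"
```

```text
the job is handed in; nothing more can be done
None
```

I handed the job in at about 52.6 s with all four things packed in the tray: the block, punch box and ring box in a row between the fixed end and the pushed-back bar, and the jar beside the ring box. The last measurements fit this, but the top camera put the jar's lid 2–4 mm towards the fixed end, so a slight lean is possible. The tape roll and flux bottle had not moved, but I could not check the loupe or the pliers at the end.

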